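# Turn the moulds pink face up and feed them through the drying tunnel's one-way flaps

## Task

Put every small pink-and-cream mould into the drying tunnel, lying flat with its pink face up: turn over those that lie cream face up (the hinged turning board is there for that), and push each one along the tunnel's floor through the orange one-way flaps, not over them, until the flaps have snapped shut behind it. Finish with the turning leaf laid back on its own side, as it was found, and leave the other things on the bench where they are.

Things in the scene. Friction and masses are not known exactly. Their poses are not given: they have to be found in the camera images.
- mould_a: a flat two-layer mould, 60 x 100 x 20 mm: one large face pink with two darker round cavities and a groove, the other face plain cream. Origin at its centre; x along the 60 mm side, y along the 100 mm side, z points out of the PINK face (z up = pink face up). About 0.18 kg; may be absent (then None). Starts flat on the bench, either face up.
- mould_b: a flat two-layer mould, 60 x 100 x 20 mm: one large face pink with two darker round cavities and a groove, the other face plain cream. Origin at its centre; x along the 60 mm side, y along the 100 mm side, z points out of the PINK face (z up = pink face up). About 0.18 kg; may be absent (then None). Starts flat on the bench, either face up.
- mould_c: a flat two-layer mould, 60 x 100 x 20 mm: one large face pink with two darker round cavities and a groove, the other face plain cream. Origin at its centre; x along the 60 mm side, y along the 100 mm side, z points out of the PINK face (z up = pink face up). About 0.18 kg; may be absent (then None). Starts flat on the bench, either face up.
- mould_d: a flat two-layer mould, 60 x 100 x 20 mm: one large face pink with two darker round cavities and a groove, the other face plain cream. Origin at its centre; x along the 60 mm side, y along the 100 mm side, z points out of the PINK face (z up = pink face up). About 0.18 kg; may be absent (then None). Starts flat on the bench, either face up.
- tunnel: drying tunnel, a fixed white channel, 470 x 150 mm, 50 mm high. Origin at bench height in the middle of the gate (the orange flaps); x points the way in, y left, z up. Floor top at z = 12 mm, level from x = -130 to 340 mm. Behind the gate: walls to z = 46 mm, 124 mm apart, open above from x = 0 to 88 mm, then a fixed clear roof (34 mm above the floor, top z = 50 mm) and an end wall at x = 328 mm
- apron (a point): point on the tunnel's floor 60 mm before the gate (tunnel x = -60 mm), middle of the open loading apron (x = -130 to 0). A mould goes here with its 60 mm side along the tunnel's x and its 100 mm side across, between low rails 10 mm high, 128 mm apart at the outer end, narrowing to 113 mm at the gate
- inside (a point): point on the tunnel's floor 105 mm past the gate (tunnel x = 105 mm). The rear edge of a pushed mould must pass x = 65 mm (mould centre at 95 mm or more) for the flaps to shut behind it; shut fingers may follow it in between the flaps, which are open above. Room for four moulds in a row: a later one shoves the earlier ones along
- flap_left (a joint): left orange flap of the gate (at +y), 55 x 30 mm, 4 mm thick, top at z = 45 mm, upright hinge at tunnel x = 6, y = 59 mm. 0 = shut across the channel; a mould or finger pushed in +x swings it inward, up to 1.5 rad; a weak spring (a few N at the mould's edge) shuts it again; it cannot swing outward
- flap_right (a joint): right orange flap (at -y), mirror image of the left one; 0 = shut, up to 1.5 rad inward
- turner: turning board fixed on the bench, 124 x 236 mm. Origin at bench height under its hinge; x along the hinge, y to the side where the leaf rests, z up. Hinge axis at z = 41 mm; ears at x = -65 and 65 mm rise to z = 48 mm. A mould laid on the leaf is stood up as the leaf swings, topples onto the pad once the leaf is 0.2 to 0.5 rad past upright, and lies there turned over
- bed (a point): where to lay a mould on the aluminium leaf at rest, 100 mm side along the turner's x: turner x = 0, y = 45, z = 30 mm (the leaf's upper face; leaf x = -56 to 56, y = 4 to 100 mm). Two 14 mm high teeth on the leaf at x = -40 and 40 mm (15 mm long), y = 4 to 10 mm, stop the mould's edge; between them there is room for a finger
- pad (a point): on the black rubber pad, where a turned mould comes to lie (within about 20 mm): turner x = 0, y = -45, z = 30 mm (the pad's upper face; pad x = -60 to 60, y = -122 to -3 mm). Fixed; z up
- leaf (a joint): swing of the leaf about the hinge: 0 = at rest on the +y side, 1.57 = upright, 3.1 = folded over onto the pad side. Light friction: it falls to one side when let go
- handle (a point): middle of the leaf's red round handle rod, 12 mm thick, 70 mm long, parallel to the hinge beyond the leaf's -x end (turner x = -56 to -126 mm; this point at -98 mm), 75 mm from the hinge axis and level with it (z = 41 mm) when the leaf is at rest. Moves with the leaf. Can be pinched from above and carried round in an arc; it turns in the fingers
- light_bar (a point): middle of the lower front edge of a fixed light bar that runs along the whole bench (parallel to world y) at x = 0.70 to 0.74 m, 0.27 to 0.30 m above the bench, with a slotted rail standing on it up to 0.35 m: keep the wrist and gripper in front of it; all the handling is done at x under 0.62 m
- yellow_block: bystander: upright plain yellow block, 51 x 91 x 65 mm, at the back; origin under its centre
- wax_cylinder: bystander: upright pink wax cylinder, 61 mm wide, 71 mm high; origin under its centre
- slab: bystander: large cream-and-pink slab mould, 100 x 151 x 40 mm, right of the tunnel; not one of the small moulds and stays where it is; origin under its centre

How it is judged:
By the outcome, as a careful person would: the job done as asked, in the order asked, and still so for the second after the job is handed in, with the robot touching nothing.
Of mould_b, mould_c, mould_d only 2 to 3 are there at a start; the rules pass over those that are not, and their reading is None.
At some moment in a run one of mould_a, mould_b, mould_c, mould_d may be knocked a few centimetres aside while the robot is not near it.
Once in a run the grip may slacken for a moment while it holds something.
It also fails if it takes over 210 s, if anything falls off the work surface, if the arm or the gripper's body presses on something with over 40 N, if the wrist force passes 120 N, or if a joint passes its speed limit or range.

## Robot

A 6-joint arm with a two-finger parallel gripper is mounted at the origin on a cart in front of the work surface, level with it; the furniture and walls round the work are solid. World frame = base frame: x ahead of the robot, y to its left, z up, the work surface at z = 0. Lengths are in m, angles in rad, forces in N, time in s.
With the tool pointing down it reaches from about 0.375 to 0.9 m from the base axis. Payload 3.1 kg.
Tool frame: the origin (TCP) lies midway between the tips of the shut fingers; the grasp point (between the pads) lies robot.grip_depth behind it (robot.grip_depth is the distance from the TCP to the grasp point, in m); z points along the fingers, y is the line along which they close (so a half turn about z gives the same grasp; the last joint's range is limited). The gripper opens to 87 mm and grips with 3 to 60 N. Pads are 19 mm wide; open, the fingers measure 117 mm over their backs; the gripper's body (75 mm by 190 mm) begins 51 mm behind the grasp point.
Start: joints at [1.157, 0.527, 1.433, -0, 1.181, -0.178], TCP at [0.145, 0.608, 0.223] pointing down, gripper open.
Joint ranges: [-3.08, 3.08], [-0.75, 2.2], [0.22, 2.44], [-1.43, 4.57], [0, 2.65], [-2.85, 2.85]. Speed limits (rad/s): [2.79, 2.79, 3.14, 3.14, 3.14, 3.14].

## Interface

Orientations are given as a unit quaternion [x, y, z, w].
In Python, from rig import robot, cams gives the robot as it stands (robot), with the cameras (cams).
- The arm moves only by the shell command python3 nudge.py 'ROWS' [OPENING] [FORCE]. ROWS is a JSON list of rows, 1 to 20 of them, each of 4 numbers: dx, dy, dz in m, then a turn about the tool's z in rad; each row shifts and turns the commanded pose from where the row before left it, along the tool's axes as they then stand; what a row does not reach is not made up. A row lasts 1/12 s, in which the tool goes at most 0.0417 m and 0.125 rad, less where a joint would pass 70% of its speed; a pose out of reach is approached as far as the arm can. OPENING is the finger opening in m, set as the command begins (- or left out keeps the last). The fingers move at their own pace and stop on an object; FORCE is the grip in N (left out, the last holds). Time passes only in rows, so rows that do not move let the fingers close. It prints the time, the measured TCP pose, the force, the opening and the grip force at its end.
- robot.get_obs(): the state, without advancing time (a new reading comes with each control period).
- cams.camera(name): name is "side" or "top" or "wrist"; returns a dict with "img" (480x640x3 uint8, red, green, blue), "fx", "fy", "cx", "cy" (pixels), "xyz" and "attitude" of the camera in the world. Camera axes: x right, y down, z forward; pixel columns grow to the right and rows downward; lengths in m; the calibration is good to about 2 mm. A picture is of the moment at which its call begins. There is no depth.
- robot.hand_in(): hands the job in; it is judged then, once.
The state is a dict: "time": time; "q": joint angles; "joint_velocities": joint speeds; "joint_torque": joint torques, N m; "position": TCP position; "tool_rot": TCP orientation; "ft_force": force on the tool from outside, world axes, zero at the start; "moment": the same for the moment, N m; "grip_width": finger opening in m; "grip_force": force on a finger pad.
Only numpy, scipy, OpenCV 4.12 (cv2) and the standard library are available. Lean on these libraries where they do the work, as an engineer would, in place of code of your own. Each camera call takes 0.05 s, during which the arm holds its last target. There are 200 camera calls.

## Working session

There is one attempt and no reset: what is moved stays moved. The work goes in short steps, Python scripts to look and compute and a shell command to move; the robot and the scene stay as the last step left them, time stands still between calls to the robot, and variables do not carry over. Pictures are saved under pics/ and viewed, at most 14 in all, crops included, and the job is handed in when it is done.

```bash
ls; mkdir -p pics; python3 - <<'E'
from rig import robot, cams
import cv2
o=robot.get_obs();print(o['time'],o['position'],o['tool_rot'],robot.grip_depth,o['grip_width'])
for n in ['top','side']:
    c=cams.camera(n);print(n,c['fx'],c['fy'],c['cx'],c['cy'],c['xyz'],c['attitude'])
    cv2.imwrite(f'pics/{n}0.png',c['img'][:,:,::-1])
E
```

```text
nudge.py
pics
rig.py
0.0 [0.14507232 0.60719193 0.22157996] [ 1.17132932e-01  9.93115672e-01 -1.01996070e-03 -3.11521020e-04] 0.0187 0.08710641072979598
top 585.4265483737161 585.4265483737161 317.33353755731355 226.7784200709034 [-0.39534852 -0.10861873  1.88204194] [-0.67888097  0.68682603 -0.1794742   0.18756238]
side 517.8654712578984 517.8654712578984 311.38759558933765 243.02001084196988 [0.70582095 1.33721763 0.75730513] [ 0.0306748   0.83241659 -0.55264953 -0.02683601]
```

View pics/top0.png

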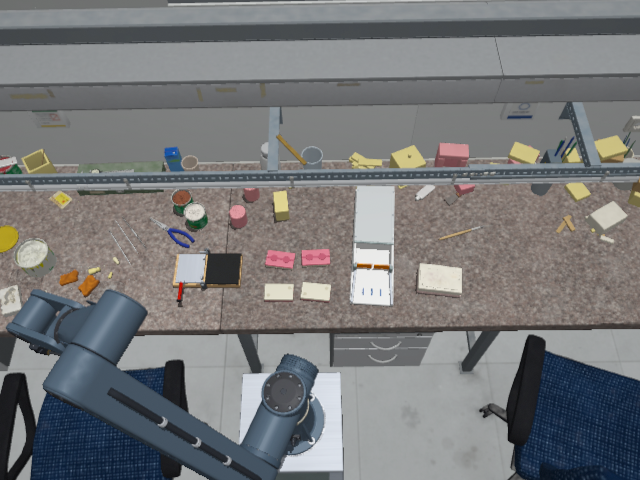

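View pics/side0.png

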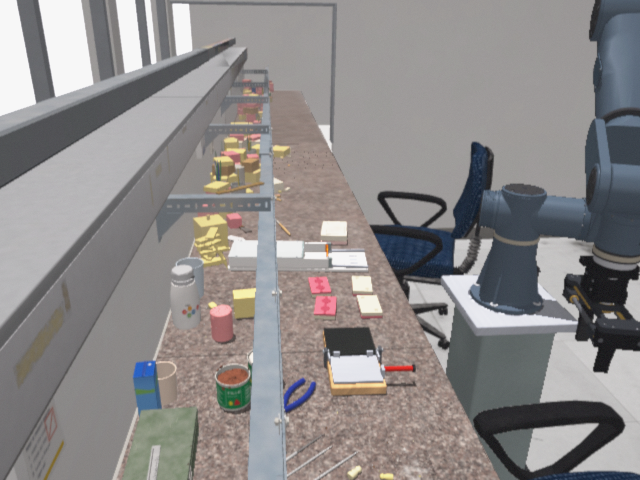

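```bash
cat > h.py <<'E'
import numpy as np,cv2
from scipy.spatial.transform import Rotation as R
from rig import robot, cams
def ray(c,u,v,z):
    d=R.from_quat(c['attitude']).apply([(u-c['cx'])/c['fx'],(v-c['cy'])/c['fy'],1.])
    p=np.array(c['xyz']); return p+d*(z-p[2])/d[2]
def proj(c,P):
    q=R.from_quat(c['attitude']).inv().apply(np.array(P)-c['xyz'])
    return np.array([c['cx']+c['fx']*q[0]/q[2],c['cy']+c['fy']*q[1]/q[2]])
def moulds(c,z=.02,zone=(.36,.66,-.25,.5)):
    """blobs of pink / cream: top face rect in world at height z"""
    hsv=cv2.cvtColor(c['img'],cv2.COLOR_RGB2HSV); out=[]
    for name,m in (('pink',cv2.inRange(hsv,(165,90,80),(179,255,255))),('cream',cv2.inRange(hsv,(15,25,150),(32,110,255)))):
        m=cv2.morphologyEx(m,cv2.MORPH_CLOSE,np.ones((3,3)))
        for k in cv2.findContours(m,cv2.RETR_EXTERNAL,cv2.CHAIN_APPROX_NONE)[0]:
            if cv2.contourArea(k)<60: continue
            w=np.array([ray(c,*p,z)[:2] for p in k[:,0]],np.float32)
            (x,y),(a,b),t=cv2.minAreaRect(w*1000)
            if not(zone[0]<x/1e3<zone[1] and zone[2]<y/1e3<zone[3]): continue
            if a<b: a,b,t=b,a,t+90
            t=(t+90)%180-90   # direction of long side from world x
            out.append((name,round(x/1e3,4),round(y/1e3,4),round(a),round(b),round(t,1)))
    return out
def view(c,box,s,f):
    x0,y0,x1,y1=box
    cv2.imwrite(f,cv2.resize(c['img'][y0:y1,x0:x1,::-1],None,fx=s,fy=s,interpolation=cv2.INTER_CUBIC))
def tool():
    o=robot.get_obs(); return np.array(o['position']),R.from_quat(o['tool_rot'])
def go(x,y,z,yaw=None):
    """delta in tool axes to world TCP target; yaw=world direction (deg) of tool y axis"""
    p,r=tool(); d=r.inv().apply(np.array([x,y,z])-p); s=''
    if yaw is not None:
        ya=r.apply([0,1,0]); cur=np.degrees(np.arctan2(ya[1],ya[0]))
        e=(yaw-cur+90)%180-90; s=' turn(rad about tool z) %.3f'%(-np.radians(e))
    print('tool delta',d.round(4),s,'rows>=',np.linalg.norm(d)/.0417)
E
python3 - <<'E'
from h import *
c=cams.camera('top')
for m in moulds(c): print(m)
for n,u,v,z in [('gate',374,265,.04),('gateL',357,264,.045),('gateR',390,266,.045)]: print(n,ray(c,u,v,z))
view(c,(160,180,420,310),3,'pics/z1.png')
p,r=tool(); print(r.as_matrix().round(3))
E
```

```text
('pink', 0.5538, 0.0441, 100, 61, 80.8)
('pink', 0.5595, -0.0823, 101, 61, -87.9)
gate [ 0.51426419 -0.28836016  0.04      ]
gateL [ 0.51656105 -0.22877759  0.045     ]
gateR [ 0.50709399 -0.34332357  0.045     ]
[[-0.973  0.233 -0.001]
 [ 0.233  0.973 -0.002]
 [ 0.    -0.002 -1.   ]]
```

View pics/z1.png

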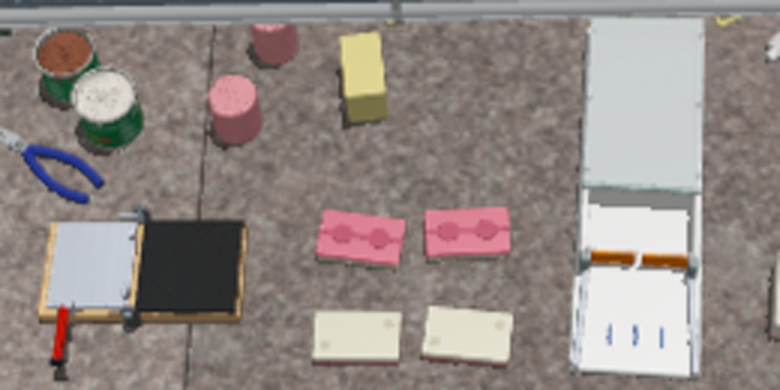

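```bash
sed -i 's/(15,25,150),(32,110,255)/(18,18,150),(40,110,255)/' h.py; python3 - <<'E'
from h import *
from scipy.optimize import least_squares
c=cams.camera('top')
for m in moulds(c): print(m)
hsv=cv2.cvtColor(c['img'],cv2.COLOR_RGB2HSV); print(hsv[292,279],hsv[291,316],hsv[262,220],hsv[290,374],hsv[265,366])
def fit(pts,x0):
    def f(s):
        r=R.from_euler('z',s[2]); return np.concatenate([proj(c,r.apply(P)+[s[0],s[1],0])-[160+(u+.5)/3-.5,180+(v+.5)/3-.5] for P,(u,v) in pts])
    k=least_squares(f,x0,loss='soft_l1'); print(k.x.round(4),np.degrees(k.x[2]).round(2)); print(f(k.x).reshape(-1,2).round(1).tolist()); return k.x
turn=fit([([.06,-.003,.03],(139,222)),([.06,-.122,.03],(245,221)),([-.06,-.122,.03],(244,312)),([-.06,-.003,.03],(136,312)),
 ([.056,.1,.03],(52,223)),([-.056,.1,.03],(46,311))],[.5,.3,0])
tun=fit([([.088,.075,.05],(583,185)),([.088,-.075,.05],(702,190)),([.34,.075,.05],(589,22)),([.34,-.075,.05],(704,22)),([.006,.062,.046],(584,257)),([.006,-.062,.046],(694,263)),
 ([-.13,.07,.012],(573,374)),([-.13,-.07,.012],(697,375))],[.51,-.29,0])
m=cv2.inRange(hsv,(3,150,100),(20,255,255)); vs,us=np.nonzero(m[250:280,350:400]); us=us+350;vs=vs+250
w=np.array([ray(c,u,v,.045)[:2] for u,v in zip(us,vs)]); print('orange',w.mean(0),w.min(0),w.max(0),len(w), np.polyfit(w[:,1],w[:,0],1))
r=cv2.inRange(hsv,(0,180,100),(4,255,255))|cv2.inRange(hsv,(175,180,100),(179,255,255)); vs,us=np.nonzero(r[275:315,165:200])
w=np.array([ray(c,u+165,v+275,.047)[:2] for u,v in zip(us,vs)]); print('handle',w.mean(0),w.min(0),w.max(0),len(w))
E
```

```text
('pink', 0.5538, 0.0441, 100, 61, 80.8)
('pink', 0.5595, -0.0823, 101, 61, -87.7)
('cream', 0.4291, 0.046, 101, 60, 89.2)
('cream', 0.4282, -0.0813, 101, 62, 83.3)
[ 26  24 225] [ 26  24 227] [ 0  0 42] [ 30   1 237] [ 15 255 128]
[0.5144 0.305  0.0049] 0.28
[[1.5, -0.3], [-0.6, -0.6], [-2.1, -0.2], [-0.4, 0.4], [1.6, 0.8], [0.1, 0.2]]
[ 0.5038 -0.2833 -0.0778] -4.46
[[-1.7, 1.7], [1.0, 2.4], [-1.0, -2.6], [0.6, -0.6], [0.7, -0.9], [-0.3, -0.9], [0.2, -0.1], [-0.2, 2.0]]
orange [ 0.50823853 -0.28332498] [ 0.4994651  -0.33636741] [ 0.51656105 -0.22845253] 92 [0.09076439 0.53395435]
handle [0.42350827 0.38082021] [0.39220943 0.37485979] [0.45169633 0.38613691] 52
```

```bash
python3 - <<'E'
from h import *
go(.5538,.0441,.2,-9.2)
E
```

```text
tool delta [-0.5285 -0.4528  0.0224]  turn(rad about tool z) 1.497 rows>= 16.69713335143731
```

```bash
python3 nudge.py '[[-0.0264,-0.0226,0.0011,0],[-0.0264,-0.0226,0.0011,0],[-0.0264,-0.0226,0.0011,0],[-0.0264,-0.0226,0.0011,0],[-0.0264,-0.0226,0.0011,0],[-0.0264,-0.0226,0.0011,0],[-0.0264,-0.0226,0.0011,0],[-0.0264,-0.0226,0.0011,0],[-0.0264,-0.0226,0.0011,0],[-0.0264,-0.0226,0.0011,0],[-0.0264,-0.0226,0.0011,0],[-0.0264,-0.0226,0.0011,0],[-0.0264,-0.0226,0.0011,0],[-0.0264,-0.0226,0.0011,0],[-0.0264,-0.0226,0.0011,0],[-0.0264,-0.0226,0.0011,0],[-0.0264,-0.0226,0.0011,0],[-0.0264,-0.0226,0.0011,0],[-0.0264,-0.0226,0.0011,0],[-0.0264,-0.0226,0.0011,0]]' 0.087 30
python3 nudge.py '[[0,0,0,0.12],[0,0,0,0.12],[0,0,0,0.12],[0,0,0,0.12],[0,0,0,0.12],[0,0,0,0.12],[0,0,0,0.12],[0,0,0,0.12],[0,0,0,0.12],[0,0,0,0.12],[0,0,0,0.12],[0,0,0,0.12],[0,0,0,0.06],[0,0,0,0]]'
python3 - <<'E'
from h import *
c=cams.camera('wrist'); cv2.imwrite('pics/w1.png',c['img'][:,:,::-1]); print(c['xyz'],c['attitude'],c['fx'])
t=cams.camera('top')
for m in moulds(t): print(m)
p,r=tool();print(p,robot.get_obs()['q'])
go(.5538,.0441,.012,-9.2)
for m in moulds(c,zone=(.3,.7,-.3,.3)): print('wrist',m)
E
```

```text
time: 1.87
position: [0.5544, 0.0438, 0.2004]
tool_rot: [0.117, 0.993, 0.0, -0.0]
ft_force: [-0.5, 0.4, 0.7]
grip_width: 0.0873
grip_force: 0.0
time: 3.03
position: [0.5536, 0.0454, 0.2004]
tool_rot: [0.763, 0.646, -0.0, -0.0]
ft_force: [-0.1, -0.5, -0.9]
grip_width: 0.087
grip_force: 0.0
[0.56593547 0.12095041 0.3627973 ] [ 0.98689636 -0.08233586 -0.01178067  0.13826639] 418.4145485470664
('pink', 0.5545, 0.0444, 101, 62, 80.2)
('pink', 0.5596, -0.0823, 101, 61, -87.8)
('cream', 0.429, 0.0342, 79, 60, 89.2)
('cream', 0.428, -0.0821, 101, 63, 83.1)
[0.55362045 0.04538602 0.20046034] [-1.19355318e-01  4.62077768e-01  1.63213845e+00 -6.08568609e-05
  1.04764797e+00  4.29561425e-02]
tool delta [-0.0012  0.0004  0.1885]  turn(rad about tool z) -0.002 rows>= 4.519539912757861
wrist ('pink', 0.5618, -0.1153, 60, 33, -0.1)
wrist ('pink', 0.5597, -0.0493, 60, 40, 1.6)
wrist ('pink', 0.4629, 0.0507, 93, 2, 88.6)
wrist ('pink', 0.555, 0.0461, 101, 60, 80.8)
wrist ('cream', 0.4242, -0.1061, 64, 49, -6.8)
wrist ('cream', 0.4543, -0.0388, 20, 14, -9.5)
wrist ('cream', 0.4286, 0.0364, 79, 61, 88.5)
wrist ('cream', 0.4489, 0.0834, 22, 14, 89.9)
wrist ('cream', 0.4175, 0.0953, 27, 6, -1.5)
wrist ('cream', 0.4249, 0.201, 13, 9, -62.5)
```

View pics/w1.png

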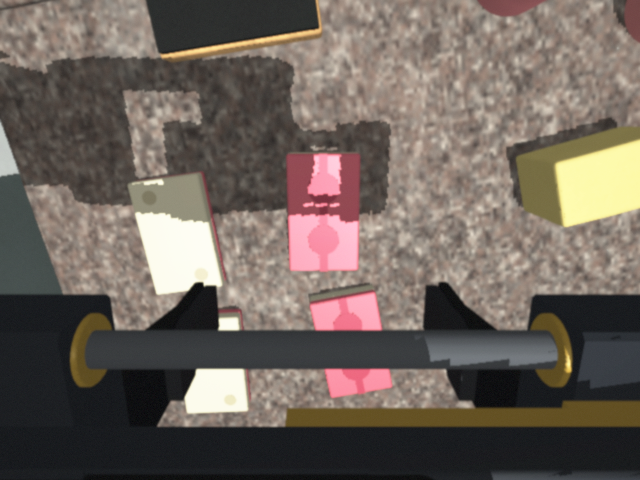

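```bash
python3 nudge.py '[[0,0,0.035,0],[0,0,0.035,0],[0,0,0.035,0],[0,0,0.035,0],[0,0,0.03,0],[0,0,0.014,0],[0,0,0.01,0],[0,0,0,0]]'
python3 nudge.py '[[0,0,0,0],[0,0,0,0],[0,0,0,0],[0,0,0,0],[0,0,0,0],[0,0,0,0],[0,0,0,0],[0,0,0,0]]' 0.04 40
python3 nudge.py '[[0,0,-0.02,0],[0,0,-0.03,0],[0,0,-0.03,0],[0,0,-0.02,0],[0,0,0,0],[0,0,0,0]]'
python3 - <<'E'
from h import *
go(.5038+.3,-.2833,.1)
s=np.array([.5065,-.2835]); a=np.radians(-4.6); d=np.array([np.cos(a),np.sin(a)])
print(s-.07*d); go(*(s-.07*d),.11,-4.6)
c=cams.camera('wrist'); cv2.imwrite('pics/w2.png',c['img'][:,:,::-1])
E
```

```text
time: 3.8
position: [0.5526, 0.0455, 0.0045]
tool_rot: [0.762, 0.647, -0.001, -0.001]
ft_force: [0.4, -0.2, 0.6]
grip_width: 0.0873
grip_force: 0.0
time: 4.47
position: [0.5548, 0.0453, 0.0076]
tool_rot: [0.763, 0.647, 0.001, 0.001]
ft_force: [0.4, -0.2, 5.4]
grip_width: 0.0597
grip_force: 40.0
time: 4.97
position: [0.5538, 0.0454, 0.107]
tool_rot: [0.763, 0.647, 0.0, 0.001]
ft_force: [-1.0, -0.2, -2.4]
grip_width: 0.0599
grip_force: 40.0
tool delta [-0.2835  0.3002  0.0075]  rows>= 9.90448902731431
[ 0.43672548 -0.27788608]
tool delta [-0.3381 -0.0628 -0.0031]  turn(rad about tool z) -0.084 rows>= 8.24652488861539
```

```bash
python3 nudge.py '[[-0.0338,-0.0063,-0.005,-0.0084],[-0.0338,-0.0063,-0.005,-0.0084],[-0.0338,-0.0063,-0.005,-0.0084],[-0.0338,-0.0063,-0.005,-0.0084],[-0.0338,-0.0063,-0.005,-0.0084],[-0.0338,-0.0063,-0.005,-0.0084],[-0.0338,-0.0063,-0.005,-0.0084],[-0.0338,-0.0063,0,-0.0084],[-0.0338,-0.0063,0,-0.0084],[-0.0338,-0.0063,0,-0.0084],[0,0,0,0],[0,0,0,0]]'
python3 - <<'E'
from h import *
c=cams.camera('wrist'); cv2.imwrite('pics/w2.png',c['img'][:,:,::-1])
a=np.radians(-4.5);Rz=R.from_rotvec([0,0,a])
im=c['img'][:,:,::-1].copy()
for P in [(.088,.075,.05),(.088,-.075,.05),(.006,.059,.045),(.006,-.059,.045),(-.13,.064,.022),(0,.0565,.022),(0,.0,.045),(-.13,-.064,.022),(-.13,.075,.012),(-.13,-.075,.012)]:
    u=proj(c,Rz.apply(P)+[.5065,-.2835,0]); print(P,u.round()); cv2.drawMarker(im,tuple(int(v) for v in u),(0,255,0),0,12,1)
cv2.imwrite('pics/w2.png',im)
E
```

```text
time: 6.02
position: [0.4472, -0.2831, 0.1394]
tool_rot: [0.736, 0.677, -0.0, -0.002]
ft_force: [-0.5, 1.5, -1.7]
grip_width: 0.0598
grip_force: 40.0
(0.088, 0.075, 0.05) [576. 114.]
(0.088, -0.075, 0.05) [541. 347.]
(0.006, 0.059, 0.045) [430. 143.]
(0.006, -0.059, 0.045) [419. 322.]
(-0.13, 0.064, 0.022) [212. 135.]
(0, 0.0565, 0.022) [412. 145.]
(0, 0.0, 0.045) [415. 238.]
(-0.13, -0.064, 0.022) [226. 315.]
(-0.13, 0.075, 0.012) [215. 118.]
(-0.13, -0.075, 0.012) [230. 322.]
```

View pics/w2.png

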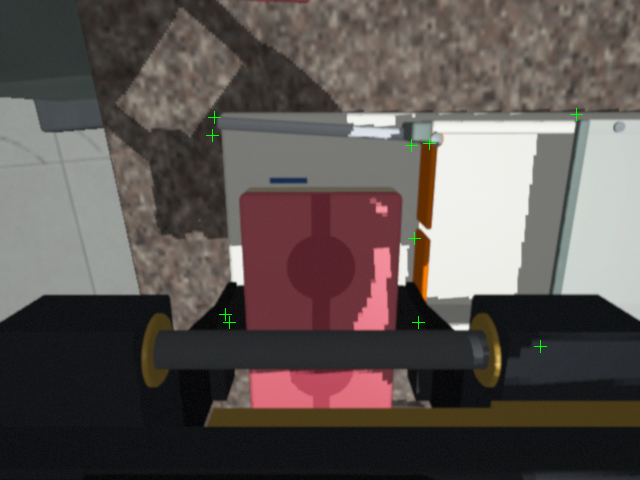

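```bash
cat >> h.py <<'E'
O=np.array([.5060,-.2822]); A=np.radians(-4.5); D=np.array([np.cos(A),np.sin(A)]); N=np.array([-D[1],D[0]])
def tun(x,z,yaw=-4.5,y=0): print('tun x',x,end=' '); go(*(O+D*x+N*y),z,yaw)
E
python3 - <<'E'
from h import *
tun(-.07,.021)
E
```

```text
tun x -0.07 tool delta [ 0.0033 -0.0108  0.1185]  turn(rad about tool z) -0.004 rows>= 2.8555174077723535
```

```bash
python3 nudge.py '[[0.001,-0.003,0.02,-0.004],[0.001,-0.003,0.025,0],[0.001,-0.003,0.025,0],[0.0003,-0.0018,0.022,0],[0,0,0.016,0],[0,0,0.01,0],[0,0,0,0],[0,0,0,0]]'
python3 nudge.py '[[0,0,0,0],[0,0,0,0],[0,0,0,0],[0,0,0,0],[0,0,-0.02,0],[0,0,-0.03,0],[0,0,-0.03,0],[0,0,0,0]]' 0.076
python3 - <<'E'
from h import *
tun(-.13,.1,85.5)
c=cams.camera('wrist')
for m in moulds(c,z=.032,zone=(.3,.6,-.4,-.15)): print('wrist',m)
print(O-.07*D)
E
```

```text
time: 6.73
position: [0.4382, -0.2766, 0.023]
tool_rot: [0.733, 0.68, -0.0, -0.001]
ft_force: [-0.3, -0.4, -1.2]
grip_width: 0.0599
grip_force: 40.0
time: 7.4
position: [0.4409, -0.2803, 0.1087]
tool_rot: [0.733, 0.68, 0.0, 0.005]
ft_force: [0.4, -0.8, -0.1]
grip_width: 0.0756
grip_force: 0.0
tun x -0.13 tool delta [ 0.0035 -0.065   0.0082]  turn(rad about tool z) -1.568 rows>= 1.5725041154660109
wrist ('pink', 0.4384, -0.2762, 100, 59, 85.7)
[ 0.43621579 -0.27670786]
```

```bash
python3 nudge.py '[[0,-0.03,0,0],[0.003,-0.03,0,0],[0,-0.005,0,-0.12],[0,0,0,-0.12],[0,0,0,-0.12],[0,0,0,-0.12],[0,0,0,-0.12],[0,0,0,-0.12],[0,0,0,-0.12],[0,0,0,-0.12],[0,0,0,-0.12],[0,0,0,-0.12],[0,0,0,-0.12],[0,0,0,-0.12],[0,0,0,-0.12],[0,0,0,-0.008],[0,0,0,0]]' 0
python3 - <<'E'
from h import *
tun(-.13,.017,85.5); print(robot.get_obs()['q'],robot.get_obs()['grip_width'])
E
```

```text
time: 8.87
position: [0.3733, -0.2695, 0.1031]
tool_rot: [0.041, 0.999, 0.0, -0.0]
ft_force: [0.2, 0.3, -0.5]
grip_width: 0.0003
grip_force: 0.0
tun x -0.13 tool delta [-0.0034 -0.0023  0.0861]  turn(rad about tool z) -0.003 rows>= 2.067335600804804
[-8.68870795e-01  5.17016673e-01  1.94744391e+00  3.81006470e-05
  6.78244155e-01 -2.35806367e+00] 0.00034494899046779993
```

```bash
python3 nudge.py '[[-0.002,-0.002,0.03,0],[-0.0014,0,0.03,0],[0,0,0.02,0],[0,0,0.006,0],[0,0,0,0]]'
python3 nudge.py '[[-0.01,0,0,0],[-0.01,0,0,0],[-0.01,0,0,0],[-0.01,0,0,0],[-0.01,0,0,0],[-0.01,0,0,0],[-0.01,0,0,0],[-0.01,0,0,0],[-0.01,0,0,0],[-0.01,0,0,0],[-0.01,0,0,0],[-0.01,0,0,0]]'
python3 - <<'E'
from h import *
tun(.068,.017,85.5)
E
```

```text
time: 9.28
position: [0.3759, -0.2711, 0.0161]
tool_rot: [0.04, 0.999, 0.002, -0.001]
ft_force: [-0.8, 0.7, -0.5]
grip_width: 0.0006
grip_force: 0.0
time: 10.28
position: [0.4958, -0.2806, 0.0177]
tool_rot: [0.039, 0.999, 0.001, -0.002]
ft_force: [-4.5, 1.4, 2.3]
grip_width: 0.0006
grip_force: 2.2
tun x 0.068 tool delta [-0.0783 -0.0008  0.0004]  turn(rad about tool z) 0.000 rows>= 1.8774384864199198
```

```bash
python3 nudge.py '[[-0.01,0,0,0],[-0.01,0,0,0],[-0.01,0,0,0],[-0.01,0,0,0],[-0.01,0,0,0],[-0.01,0,0,0],[-0.01,0,0,0],[-0.006,0,0,0],[-0.002,0,0,0],[0,0,0,0],[0,0,0,0]]'
python3 nudge.py '[[0,0,-0.02,0],[0,0,-0.03,0],[0,0,-0.035,0],[0,0,-0.035,0],[0,0,0,0]]' 0.087
python3 - <<'E'
from h import *
t=cams.camera('top'); 
for m in moulds(t): print(m)
view(t,(330,170,420,310),5,'pics/t2.png')
E
```

```text
time: 11.2
position: [0.575, -0.2879, 0.0175]
tool_rot: [0.039, 0.999, -0.0, 0.001]
ft_force: [0.9, -0.3, 0.2]
grip_width: 0.0004
grip_force: 0.0
time: 11.62
position: [0.5785, -0.2907, 0.1452]
tool_rot: [0.04, 0.999, -0.004, 0.006]
ft_force: [1.6, -0.4, 0.8]
grip_width: 0.0259
grip_force: 0.0
('pink', 0.5596, -0.0823, 101, 61, -87.8)
('cream', 0.429, 0.036, 82, 60, 89.2)
('cream', 0.4302, -0.0614, 63, 61, -7.7)
```

View pics/t2.png

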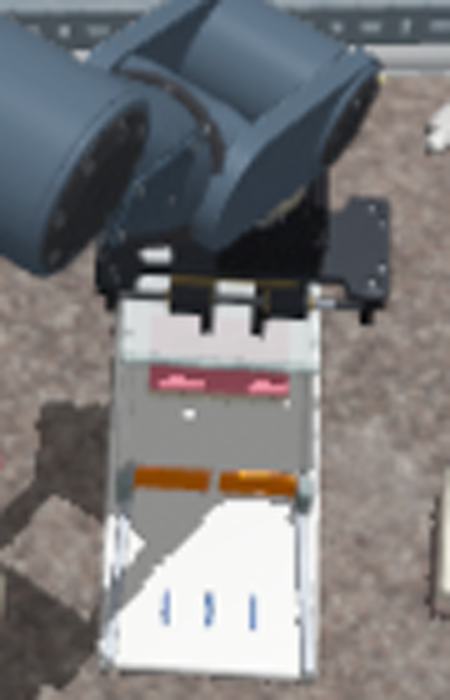

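```bash
python3 - <<'E'
from h import *
go(.5598,-.0823,.12,2.2)
E
```

```text
tool delta [0.0337 0.2055 0.0208]  turn(rad about tool z) 1.453 rows>= 5.018902139932201
```

```bash
python3 nudge.py '[[0.0056,0.0342,0,0],[0.0056,0.0342,0,0],[0.0056,0.0342,0,0],[0.0056,0.0342,0,0],[0.0056,0.0342,0,0],[0.0056,0.0342,0.01,0],[0,0,0.01,0],[0,0,0,0.121],[0,0,0,0.121],[0,0,0,0.121],[0,0,0,0.121],[0,0,0,0.121],[0,0,0,0.121],[0,0,0,0.121],[0,0,0,0.121],[0,0,0,0.121],[0,0,0,0.121],[0,0,0,0.121],[0,0,0,0.122],[0,0,0,0]]' 0.087
python3 - <<'E'
from h import *
c=cams.camera('wrist')
for m in moulds(c): 
    if m[0]=='pink':print('wrist',m)
go(.5598,-.0823,.006,2.2)
E
```

```text
time: 13.33
position: [0.5561, -0.0806, 0.1162]
tool_rot: [0.694, 0.72, -0.0, -0.001]
ft_force: [0.2, -0.1, -1.1]
grip_width: 0.0867
grip_force: 0.0
wrist ('pink', 0.5608, -0.0812, 100, 60, -88.1)
wrist ('pink', 0.4629, -0.0785, 93, 5, 85.2)
wrist ('pink', 0.4627, 0.0273, 60, 2, 87.8)
tool delta [-0.002   0.0038  0.1104]  turn(rad about tool z) 0.003 rows>= 2.6485412557954384
```

```bash
python3 nudge.py '[[-0.001,0.0044,0.03,0],[0,0,0.03,0],[0,0,0.025,0],[0,0,0.015,0],[0,0,0.01,0],[0,0,0,0]]'
python3 nudge.py '[[0,0,0,0],[0,0,0,0],[0,0,0,0],[0,0,0,0],[0,0,0,0],[0,0,0,0],[0,0,0,0],[0,0,0,0]]' 0.04 40
python3 nudge.py '[[0,0,-0.02,0],[0,0,-0.03,0],[0,0,-0.03,0],[0,0,-0.02,0],[0,0,0,0],[0,0,0,0]]'
python3 - <<'E'
from h import *
tun(-.07,.105)
E
```

```text
time: 13.88
position: [0.5596, -0.0809, 0.0051]
tool_rot: [0.693, 0.721, -0.001, -0.002]
ft_force: [0.4, 0.5, 0.5]
grip_width: 0.0871
grip_force: 0.0
time: 14.55
position: [0.5617, -0.0815, 0.0084]
tool_rot: [0.693, 0.721, 0.0, 0.001]
ft_force: [-0.7, -0.3, 6.3]
grip_width: 0.0594
grip_force: 40.0
time: 15.05
position: [0.5618, -0.0814, 0.1082]
tool_rot: [0.693, 0.721, 0.0, 0.001]
ft_force: [-0.1, 0.6, -2.2]
grip_width: 0.0596
grip_force: 40.0
tun x -0.07 tool delta [-0.1902 -0.1331  0.003 ]  turn(rad about tool z) 0.118 rows>= 5.568286029613197
```

```bash
python3 nudge.py '[[-0.0238,-0.0166,0,0],[-0.0238,-0.0166,0,0],[-0.0238,-0.0166,0,0],[-0.0238,-0.0166,0,0],[-0.0238,-0.0166,0,0],[-0.0238,-0.0166,0,0],[-0.0238,-0.0166,0,0],[-0.0238,-0.0166,0,0],[0,0,0,0.06],[0,0,0,0.058],[0,0,0,0],[0,0,0,0]]'
python3 - <<'E'
from h import *
tun(-.07,.021)
print(robot.get_obs()['grip_width'])
E
```

```text
time: 16.05
position: [0.435, -0.2759, 0.1059]
tool_rot: [0.734, 0.679, -0.0, -0.002]
ft_force: [0.7, 0.8, -2.1]
grip_width: 0.0596
grip_force: 40.0
tun x -0.07 tool delta [-0.0009  0.0016  0.0849]  turn(rad about tool z) 0.001 rows>= 2.0361252362369378
0.05958246863796424
```

```bash
python3 nudge.py '[[0.000,0.0,0.025,0],[0,0,0.025,0],[0,0,0.018,0],[0,0,0.01,0],[0,0,0.007,0],[0,0,0,0],[0,0,0,0]]'
python3 nudge.py '[[0,0,0,0],[0,0,0,0],[0,0,0,0],[0,0,0,0],[0,0,-0.02,0],[0,0,-0.03,0],[0,0,-0.03,0],[0,0,0,0]]' 0.076
python3 nudge.py '[[0,-0.03,0,0],[0.003,-0.03,0,0],[0,0,0,-0.12],[0,0,0,-0.12],[0,0,0,-0.12],[0,0,0,-0.12],[0,0,0,-0.12],[0,0,0,-0.12],[0,0,0,-0.12],[0,0,0,-0.12],[0,0,0,-0.12],[0,0,0,-0.12],[0,0,0,-0.12],[0,0,0,-0.12],[0,0,0,-0.12],[0,0,0,-0.011],[0,0,0,0]]' 0
python3 - <<'E'
from h import *
tun(-.13,.017,85.5)
c=cams.camera('wrist')
for m in moulds(c,z=.032,zone=(.3,.6,-.4,-.15)): print('wrist',m)
for m in moulds(cams.camera('top'),z=.032,zone=(.3,.6,-.4,-.15)): print('top',m)
E
```

```text
time: 16.63
position: [0.4363, -0.2767, 0.0226]
tool_rot: [0.734, 0.679, -0.0, 0.0]
ft_force: [-0.3, 0.5, -2.9]
grip_width: 0.0594
grip_force: 40.0
time: 17.3
position: [0.4387, -0.2792, 0.1075]
tool_rot: [0.734, 0.679, 0.0, 0.005]
ft_force: [1.5, -0.5, -0.4]
grip_width: 0.076
grip_force: 0.0
time: 18.72
position: [0.3764, -0.2689, 0.1025]
tool_rot: [0.041, 0.999, -0.0, 0.0]
ft_force: [-0.6, 0.3, -0.2]
grip_width: 0.0003
grip_force: 0.0
tun x -0.13 tool delta [-0.0003 -0.003   0.0855]  turn(rad about tool z) -0.003 rows>= 2.0526602053838388
```

```bash
python3 nudge.py '[[0,-0.003,0.03,0],[0,0,0.03,0],[0,0,0.02,0],[0,0,0.005,0],[0,0,0,0]]'
python3 nudge.py '[[-0.01,0,0,0],[-0.01,0,0,0],[-0.01,0,0,0],[-0.01,0,0,0],[-0.01,0,0,0],[-0.01,0,0,0],[-0.01,0,0,0],[-0.01,0,0,0],[-0.01,0,0,0],[-0.01,0,0,0],[-0.01,0,0,0],[-0.01,0,0,0]]'
python3 - <<'E'
from h import *
tun(.068,.017,85.5)
for m in moulds(cams.camera('top'),z=.032,zone=(.3,.6,-.4,-.15)): print('top',m)
E
```

```text
time: 19.23
position: [0.3756, -0.2713, 0.0163]
tool_rot: [0.04, 0.999, 0.001, -0.001]
ft_force: [-0.2, 1.0, 0.0]
grip_width: 0.0003
grip_force: 0.0
time: 20.23
position: [0.4954, -0.2806, 0.0176]
tool_rot: [0.039, 0.999, 0.001, -0.001]
ft_force: [-4.6, 1.0, 2.7]
grip_width: 0.0006
grip_force: 2.0
tun x 0.068 tool delta [-0.0787 -0.0008  0.0004]  turn(rad about tool z) -0.000 rows>= 1.8884748419443638
```

```bash
python3 nudge.py '[[-0.01,0,0,0],[-0.01,0,0,0],[-0.01,0,0,0],[-0.01,0,0,0],[-0.01,0,0,0],[-0.01,0,0,0],[-0.01,0,0,0],[-0.006,0,0,0],[-0.002,0,0,0],[0,0,0,0],[0,0,0,0]]'
python3 nudge.py '[[0,0,-0.02,0],[0,0,-0.03,0],[0,0,-0.035,0],[0,0,-0.035,0],[0,0,0,0]]' 0.087
python3 - <<'E'
from h import *
go(.4286,-.0815,.12,-6.8)
t=cams.camera('top')
view(t,(330,170,420,310),3,'pics/t3.png')
for m in moulds(t): print('top',m)
E
```

```text
time: 21.2
position: [0.5747, -0.2879, 0.0176]
tool_rot: [0.039, 0.999, -0.0, 0.001]
ft_force: [1.0, 0.0, -0.1]
grip_width: 0.0009
grip_force: 0.0
time: 21.62
position: [0.5782, -0.2908, 0.1454]
tool_rot: [0.04, 0.999, -0.004, 0.007]
ft_force: [1.2, -0.8, -0.0]
grip_width: 0.026
grip_force: 0.0
tool delta [0.166  0.197  0.0215]  turn(rad about tool z) -1.531 rows>= 6.19903053462823
top ('cream', 0.429, 0.036, 82, 60, 89.2)
top ('cream', 0.4302, -0.0616, 63, 60, -7.7)
```

```bash
python3 nudge.py '[[0.0237,0.0281,0,0],[0.0237,0.0281,0,0],[0.0237,0.0281,0,0],[0.0237,0.0281,0,0],[0.0237,0.0281,0,0],[0.0237,0.0281,0.01,0],[0.0237,0.0281,0.01,0],[0,0,0,0.12],[0,0,0,0.12],[0,0,0,0.12],[0,0,0,0.12],[0,0,0,0.12],[0,0,0,0.12],[0,0,0,0.12],[0,0,0,0.12],[0,0,0,0.12],[0,0,0,0.12],[0,0,0,0.12],[0,0,0,0.12],[0,0,0,0.12]]' 0.087
python3 nudge.py '[[0,0,0,0.05],[0,0,0,0],[0,0,0,0]]'
python3 - <<'E'
from h import *
c=cams.camera('wrist')
for m in moulds(c): print('wrist',m)
for m in moulds(cams.camera('top')): print('top',m)
go(.4286,-.0815,.006,-6.8)
E
```

```text
time: 23.33
position: [0.4232, -0.0782, 0.1168]
tool_rot: [0.733, 0.68, -0.0, -0.001]
ft_force: [0.6, 0.2, -0.2]
grip_width: 0.0869
grip_force: 0.0
time: 23.58
position: [0.4233, -0.0783, 0.117]
tool_rot: [0.747, 0.665, -0.0, -0.0]
ft_force: [0.1, -0.4, 0.7]
grip_width: 0.0869
grip_force: 0.0
wrist ('cream', 0.425, -0.1082, 60, 44, -6.8)
wrist ('cream', 0.4291, -0.0785, 38, 4, -6.8)
wrist ('cream', 0.4393, -0.0531, 37, 29, 82.2)
wrist ('cream', 0.4288, 0.0316, 68, 62, 88.4)
top ('cream', 0.4249, -0.1102, 63, 44, -9.8)
top ('cream', 0.4292, 0.0461, 101, 60, 89.2)
tool delta [-0.0026  0.0055  0.1112]  turn(rad about tool z) 0.002 rows>= 2.670716290138138
```

```bash
python3 nudge.py '[[-0.002,0.0058,0.03,0],[0,0,0.03,0],[0,0,0.025,0],[0,0,0.015,0],[0,0,0.011,0],[0,0,0,0]]'
python3 nudge.py '[[0,0,0,0],[0,0,0,0],[0,0,0,0],[0,0,0,0],[0,0,0,0],[0,0,0,0],[0,0,0,0],[0,0,0,0]]' 0.04 40
python3 nudge.py '[[0,0,-0.02,0],[0,0,-0.03,0],[0,0,-0.03,0],[0,0,-0.03,0],[0,0,-0.03,0],[0,0,0,0],[0,0,0,0]]'
python3 - <<'E'
from h import *
T=np.array([.5144,.305])
go(T[0],T[1]+.047,.15,90)
E
```

```text
time: 24.18
position: [0.4281, -0.0807, 0.0045]
tool_rot: [0.747, 0.664, -0.001, -0.002]
ft_force: [-0.8, -0.6, 0.2]
grip_width: 0.0872
grip_force: 0.0
time: 24.85
position: [0.4294, -0.0812, 0.0072]
tool_rot: [0.748, 0.664, 0.0, 0.0]
ft_force: [-0.4, -0.4, 7.6]
grip_width: 0.0593
grip_force: 40.0
time: 25.43
position: [0.4302, -0.0814, 0.148]
tool_rot: [0.747, 0.664, 0.001, 0.002]
ft_force: [-0.0, 0.2, -1.7]
grip_width: 0.0597
grip_force: 40.0
tool delta [ 0.4403  0.0327 -0.0025]  turn(rad about tool z) 1.453 rows>= 10.58897239056559
```

```bash
python3 nudge.py '[[0.0315,0.0023,0,0],[0.0315,0.0023,0,0],[0.0315,0.0023,0,0],[0.0315,0.0023,0,0],[0.0315,0.0023,0,0],[0.0315,0.0023,0,0],[0.0315,0.0023,0,0],[0.0315,0.0023,0,0],[0.0315,0.0023,0,0],[0.0315,0.0023,0,0],[0.0315,0.0023,0,0],[0.0315,0.0023,0,0],[0.0315,0.0023,0,0],[0.0315,0.0023,0,0],[0,0,0,-0.12],[0,0,0,-0.12],[0,0,0,-0.12],[0,0,0,-0.12],[0,0,0,-0.12],[0,0,0,-0.12]]'
python3 nudge.py '[[0,0,0,-0.12],[0,0,0,-0.12],[0,0,0,-0.12],[0,0,0,-0.12],[0,0,0,-0.12],[0,0,0,-0.12],[0,0,0,-0.12],[0,0,0,-0.12],[0,0,0,-0.01],[0,0,0,0],[0,0,0,0]]'
python3 - <<'E'
from h import *
T=np.array([.5144,.305,0])
print(robot.get_obs()['grip_width'])
t=cams.camera('top')
view(t,(330,170,420,310),3,'pics/t3.png')
c=cams.camera('wrist'); im=c['img'][:,:,::-1].copy()
Rz=R.from_euler('z',.005)
for P in [(.06,-.003,.03),(.06,-.122,.03),(-.06,-.122,.03),(-.06,-.003,.03),(.056,.1,.03),(-.056,.1,.03),(.065,0,.048),(-.065,0,.048),(-.098,.075,.047),(-.04,.01,.044),(.04,.01,.044)]:
    u=proj(c,Rz.apply(P)+T); print(P,u.round()); cv2.drawMarker(im,tuple(int(v) for v in u),(0,255,0),0,12,1)
cv2.imwrite('pics/w3.png',im)
go(T[0],T[1]+.047,.04,90)
E
```

```text
time: 27.1
position: [0.5115, 0.3523, 0.1435]
tool_rot: [0.463, 0.886, -0.002, -0.002]
ft_force: [0.1, -0.0, -1.9]
grip_width: 0.0594
grip_force: 40.0
time: 28.02
position: [0.5124, 0.3527, 0.145]
tool_rot: [0.001, 1.0, -0.001, -0.001]
ft_force: [-0.4, 1.0, -2.1]
grip_width: 0.0594
grip_force: 40.0
0.05940246530347313
(0.06, -0.003, 0.03) [250. 317.]
(0.06, -0.122, 0.03) [ 87. 318.]
(-0.06, -0.122, 0.03) [ 58. 150.]
(-0.06, -0.003, 0.03) [240. 149.]
(0.056, 0.1, 0.03) [392. 311.]
(-0.056, 0.1, 0.03) [399. 154.]
(0.065, 0, 0.048) [251. 335.]
(-0.065, 0, 0.048) [239. 142.]
(-0.098, 0.075, 0.047) [364.  83.]
(-0.04, 0.01, 0.044) [259. 182.]
(0.04, 0.01, 0.044) [264. 299.]
tool delta [-0.0017 -0.0008  0.1058]  turn(rad about tool z) -0.000 rows>= 2.5372122239709087
```

View pics/w3.png

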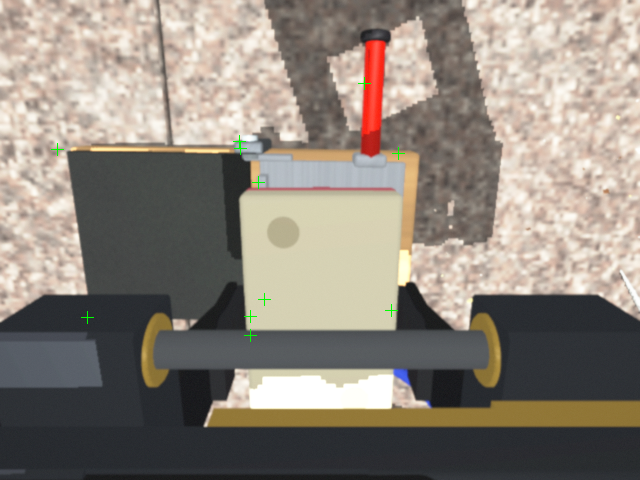

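View pics/t3.png

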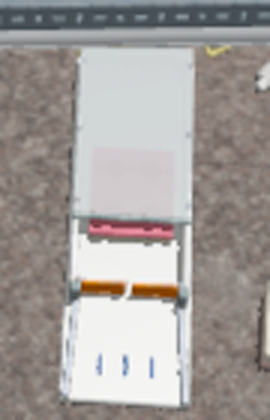

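```bash
python3 - <<'E'
from h import *
c=cams.camera('wrist')
for n,u,v,z in [('rod60',374,60,.045),('rod130',371.5,130,.045),('rodend',375,32,.041),('leafcorner',404,163,.03),('padcorner',70,152,.03),('padleft low',89,318,.03),('ear',252,146,.048),('tooth',264,182,.044)]: print(n,ray(c,u,v,z)[:2].round(4))
for m in moulds(c,z=.16,zone=(.3,.8,.2,.5)):print(m)
t=cams.camera('top')
hsv=cv2.cvtColor(t['img'],cv2.COLOR_RGB2HSV);r=cv2.inRange(hsv,(0,180,100),(4,255,255))|cv2.inRange(hsv,(175,180,100),(179,255,255)); vs,us=np.nonzero(r[275:315,165:200])
w=np.array([ray(t,u+165,v+275,.045)[:2] for u,v in zip(us,vs)]); print('handle',w.mean(0),np.polyfit(w[:,0],w[:,1],1))
E
```

```text
rod60 [0.4034 0.3852]
rod130 [0.4429 0.385 ]
rodend [0.3878 0.3858]
leafcorner [0.4642 0.4088]
padcorner [0.4567 0.1905]
padleft low [0.5756 0.1846]
ear [0.4521 0.3123]
tooth [0.4745 0.3182]
('pink', 0.4605, 0.3537, 52, 1, 89.9)
('cream', 0.5442, 0.3438, 80, 25, -83.9)
('cream', 0.5043, 0.4094, 10, 6, 38.4)
('cream', 0.4998, 0.2572, 6, 6, -40.0)
('cream', 0.4887, 0.4058, 6, 4, -46.2)
('cream', 0.4755, 0.2441, 6, 5, -2.6)
('cream', 0.4765, 0.4436, 13, 5, 43.3)
('cream', 0.4673, 0.2604, 8, 4, 75.1)
('cream', 0.4888, 0.3578, 66, 54, 89.9)
('cream', 0.4472, 0.3145, 15, 1, 89.9)
('cream', 0.4464, 0.2859, 24, 1, 89.9)
('cream', 0.4499, 0.2485, 14, 5, -30.8)
('cream', 0.4418, 0.3088, 10, 6, -87.0)
('cream', 0.4394, 0.2684, 7, 5, -81.2)
('cream', 0.4389, 0.2478, 6, 5, 77.2)
('cream', 0.4362, 0.2555, 8, 6, 43.0)
('cream', 0.4314, 0.413, 7, 3, 86.9)
('cream', 0.4276, 0.432, 9, 3, -47.6)
('cream', 0.4249, 0.4142, 6, 5, 64.7)
('cream', 0.4315, 0.2855, 31, 20, -85.5)
('cream', 0.4231, 0.4394, 7, 3, 49.1)
('cream', 0.4219, 0.4191, 9, 5, 42.7)
('cream', 0.4178, 0.3818, 7, 4, -61.6)
('cream', 0.4169, 0.4079, 7, 3, 5.8)
('cream', 0.4144, 0.413, 6, 3, 68.7)
('cream', 0.4163, 0.3265, 11, 7, -24.5)
('cream', 0.4141, 0.2904, 5, 3, 0.2)
('cream', 0.4105, 0.4043, 4, 3, -29.4)
('cream', 0.409, 0.434, 8, 5, -56.1)
('cream', 0.4092, 0.4251, 7, 6, 84.5)
('cream', 0.4063, 0.3083, 6, 3, 51.5)
('cream', 0.4077, 0.3177, 10, 7, 51.5)
('cream', 0.4058, 0.415, 11, 9, 35.2)
('cream', 0.4039, 0.4517, 6, 3, 15.3)
('cream', 0.4035, 0.4231, 4, 4, 52.9)
handle [0.42224879 0.38180114] [0.00204832 0.38093624]
```

```bash
sed -i '$a T=np.array([.516,.3085])' h.py; python3 - <<'E'
from h import *
go(T[0],T[1]+.0485,.040,90)
E
```

```text
tool delta [-0.003   0.004   0.1063]  turn(rad about tool z) 0.000 rows>= 2.5516924609373333
```

```bash
python3 nudge.py '[[-0.003,0.004,0.025,0],[0,0,0.025,0],[0,0,0.025,0],[0,0,0.017,0],[0,0,0.008,0],[0,0,0.0055,0],[0,0,0,0],[0,0,0,0]]'
python3 nudge.py '[[0,0,0,0],[0,0,0,0],[0,0,0,0],[0,0,0,0],[0,0,-0.02,0],[0,0,-0.03,0],[0,0,-0.03,0],[0,0,-0.03,0],[0,0,0,0]]' 0.071
python3 - <<'E'
from h import *
go(T[0]-.098,T[1]+.0755,.15,90)
c=cams.camera('wrist'); cv2.imwrite('pics/w4.png',c['img'][:,:,::-1])
E
```

```text
time: 28.88
position: [0.5168, 0.3573, 0.0418]
tool_rot: [-0.0, 1.0, 0.0, 0.001]
ft_force: [-0.1, 0.5, -0.8]
grip_width: 0.0594
grip_force: 40.0
time: 29.63
position: [0.5201, 0.3591, 0.1581]
tool_rot: [-0.001, 1.0, 0.003, 0.006]
ft_force: [0.8, 0.2, 0.8]
grip_width: 0.071
grip_force: 0.0
tool delta [0.1022 0.0251 0.007 ]  turn(rad about tool z) 0.001 rows>= 2.5282256719838836
```

View pics/w4.png

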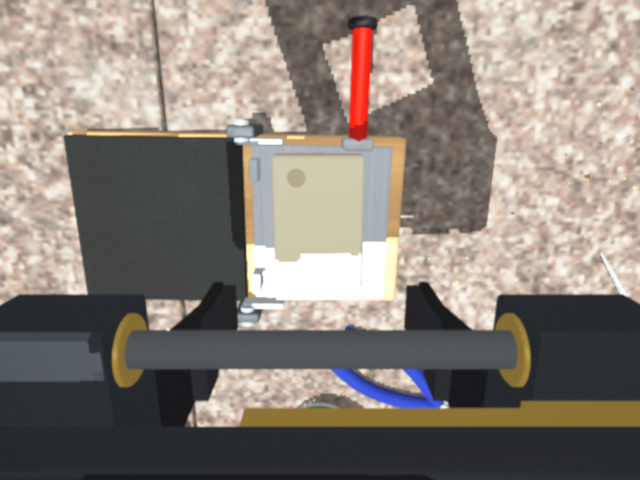

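```bash
python3 nudge.py '[[0.033,0.008,0,0],[0.033,0.008,0,0],[0.033,0.008,0,0],[0,0,0,0],[0,0,0,0]]' 0.05
python3 - <<'E'
from h import *
go(T[0]-.098,T[1]+.0755,.0225,90)
c=cams.camera('wrist')
hsv=cv2.cvtColor(c['img'],cv2.COLOR_RGB2HSV);r=cv2.inRange(hsv,(0,180,100),(4,255,255))|cv2.inRange(hsv,(175,180,100),(179,255,255)); vs,us=np.nonzero(r)
w=np.array([ray(c,u,v,.044)[:2] for u,v in zip(us,vs)]); print('handle',np.median(w,0),w.min(0),w.max(0))
E
```

```text
time: 30.1
position: [0.4144, 0.3807, 0.1501]
tool_rot: [-0.002, 1.0, -0.001, -0.001]
ft_force: [0.2, -0.6, 1.1]
grip_width: 0.0521
grip_force: 0.0
tool delta [-0.0039  0.0035  0.1276]  turn(rad about tool z) 0.004 rows>= 3.0632214313281496
handle [0.42455682 0.3852234 ] [0.39437437 0.3792174 ] [0.45882775 0.39107194]
```

```bash
python3 nudge.py '[[-0.002,0.004,0.03,0],[-0.0015,0,0.03,0],[0,0,0.03,0],[0,0,0.022,0],[0,0,0.012,0],[0,0,0.004,0],[0,0,0,0]]'
python3 nudge.py '[[0,0,0,0],[0,0,0,0],[0,0,0,0],[0,0,0,0],[0,0,0,0],[0,0,0,0],[0,0,0,0],[0,0,0,0]]' 0.004 20
python3 - <<'E'
from h import *
p,r=tool();print(p,r.as_matrix().round(3)[:,1])
E
```

```text
time: 30.73
position: [0.4212, 0.3845, 0.022]
tool_rot: [-0.0, 1.0, -0.0, -0.0]
ft_force: [-0.0, 1.2, 1.2]
grip_width: 0.05
grip_force: 0.0
time: 31.4
position: [0.4207, 0.3842, 0.0234]
tool_rot: [-0.001, 1.0, -0.001, -0.0]
ft_force: [1.6, -3.1, 3.9]
grip_width: 0.0114
grip_force: 19.9
[0.42066794 0.3841534  0.02340583] [-0.002  1.    -0.001]
```

```bash
python3 nudge.py '[[0,-0.0004,-0.0075,0],[0,-0.0011,-0.0074,0],[0,-0.0018,-0.0073,0],[0,-0.0026,-0.007,0],[0,-0.0033,-0.0068,0],[0,-0.0039,-0.0063,0],[0,-0.0045,-0.006,0],[0,-0.0051,-0.0055,0],[0,-0.0057,-0.0049,0],[0,-0.0061,-0.0044,0],[0,-0.0065,-0.0037,0],[0,-0.0068,-0.0031,0],[0,-0.0071,-0.0024,0],[0,-0.0074,-0.0016,0],[0,0,0,0]]'
python3 - <<'E'
from h import *
p,r=tool();q=p-[0,T[1],.041-.0187];print(q,np.arctan2(q[2],q[1]),np.hypot(q[1],q[2]))
E
```

```text
time: 32.65
position: [0.4198, 0.3232, 0.0997]
tool_rot: [0.0, 1.0, 0.001, 0.0]
ft_force: [-4.9, 3.8, 10.6]
grip_width: 0.0115
grip_force: 20.0
[0.41975848 0.01465748 0.07744517] 1.3837461378446143 0.07882002774794865
```

```bash
python3 nudge.py '[[0,-0.0074,-0.0009,0],[0,-0.0075,-0.0002,0],[0,-0.0075,0.0006,0],[0,-0.0073,0.0014,0],[0,-0.0072,0.002,0],[0,-0.007,0.0028,0],[0,-0.0067,0.0035,0],[0,0,0,0],[0,0,0,0],[0,0,0,0],[0,0,0,0]]'
python3 - <<'E'
from h import *
p,r=tool();q=p-[0,T[1],.041-.0187];print(q,np.arctan2(q[2],q[1]),np.hypot(q[1],q[2]))
s=cams.camera('side'); view(s,(240,260,460,420),3,'pics/s1.png')
E
```

```text
time: 33.57
position: [0.419, 0.271, 0.0874]
tool_rot: [-0.001, 1.0, -0.001, -0.002]
ft_force: [-5.4, -0.9, 3.1]
grip_width: 0.0114
grip_force: 20.0
[ 0.41896679 -0.0374688   0.06513182] 2.0928382923063213 0.075140306355549
```

View pics/s1.png

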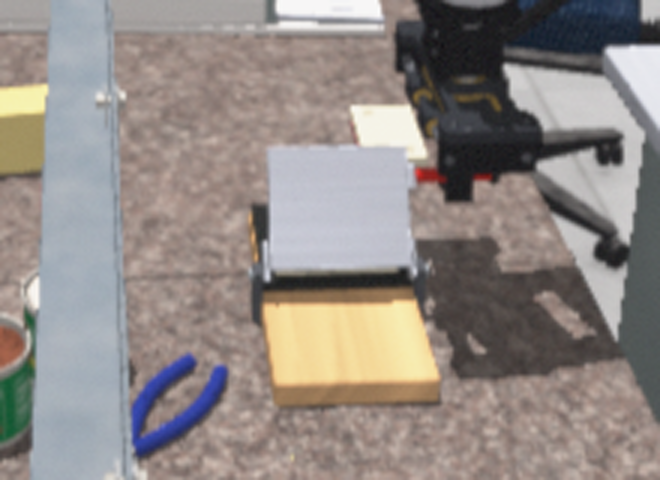

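```bash
python3 nudge.py '[[0,-0.0062,0.0041,0],[0,0,0,0],[0,0,0,0],[0,0,0,0],[0,0,0,0],[0,0.0062,-0.0041,0],[0,0.0067,-0.0035,0],[0,0.007,-0.0028,0],[0,0.0072,-0.002,0],[0,0.0073,-0.0014,0],[0,0.0075,-0.0006,0],[0,0.0075,0.0002,0],[0,0.0074,0.0009,0],[0,0.0074,0.0016,0],[0,0,0,0]]'
python3 - <<'E'
from h import *
t=cams.camera('top'); view(t,(165,230,255,310),6,'pics/t4.png')
E
```

```text
time: 34.87
position: [0.4215, 0.3319, 0.0952]
tool_rot: [-0.001, 1.0, 0.001, 0.001]
ft_force: [-2.5, 0.5, 3.7]
grip_width: 0.0114
grip_force: 20.1
```

View pics/t4.png

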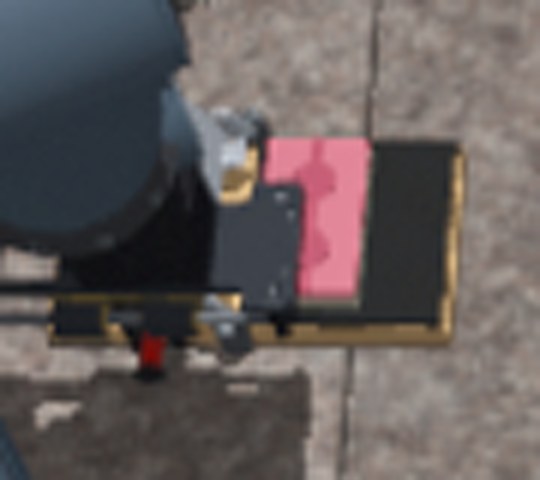

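```bash
python3 nudge.py '[[0,0.0071,0.0024,0],[0,0.0068,0.0031,0],[0,0.0065,0.0037,0],[0,0.0061,0.0044,0],[0,0.0057,0.0049,0],[0,0.0051,0.0055,0],[0,0.0045,0.006,0],[0,0.0039,0.0063,0],[0,0.0033,0.0068,0],[0,0.0026,0.007,0],[0,0.0018,0.0073,0],[0,0.0011,0.0074,0],[0,0.0004,0.0065,0],[0,0,0,0]]'
python3 nudge.py '[[0,0,0,0],[0,0,0,0],[0,0,0,0],[0,0,0,0],[0,0,-0.02,0],[0,0,-0.03,0],[0,0,-0.035,0],[0,0,-0.035,0],[0,0,0,0]]' 0.05
python3 - <<'E'
from h import *
p,r=tool();print(p)
c=cams.camera('wrist')
for m in moulds(c,z=.05,zone=(.4,.65,.15,.4)): print(m) if m[3]>40 else 0
cv2.imwrite('pics/w5.png',c['img'][:,:,::-1])
for m in moulds(cams.camera('top'),z=.05,zone=(.4,.65,.15,.4)): print('top',m)
E
```

```text
time: 36.08
position: [0.4219, 0.3842, 0.0247]
tool_rot: [-0.001, 1.0, -0.001, 0.001]
ft_force: [4.7, -6.7, 8.5]
grip_width: 0.0111
grip_force: 20.0
time: 36.83
position: [0.4236, 0.3876, 0.15]
tool_rot: [-0.001, 1.0, 0.003, 0.005]
ft_force: [0.2, 1.3, -0.6]
grip_width: 0.0493
grip_force: 0.0
[0.42356328 0.38760731 0.14997876]
('cream', 0.5371, 0.3683, 93, 33, 89.7)
top ('pink', 0.5279, 0.2718, 98, 59, -0.8)
```

View pics/w5.png

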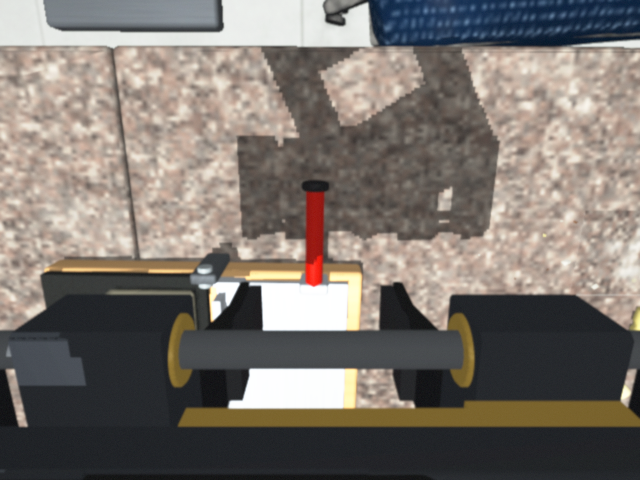

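```bash
python3 nudge.py '[[-0.026,-0.0286,0,0],[-0.026,-0.0286,0,0],[-0.026,-0.0286,0,0],[-0.026,-0.0286,0,0],[0,0,0,0],[0,0,0,0]]' 0.08
python3 - <<'E'
from h import *
c=cams.camera('wrist')
for m in moulds(c,z=.05,zone=(.4,.65,.15,.4)): print(m) if m[3]>40 else 0
go(.5285,.273,.037,90)
E
```

```text
time: 37.43
position: [0.5247, 0.2687, 0.1418]
tool_rot: [0.001, 1.0, -0.0, -0.002]
ft_force: [0.4, -0.1, -1.0]
grip_width: 0.0775
grip_force: 0.0
('pink', 0.5273, 0.2756, 100, 60, -1.7)
tool delta [-0.0057  0.0033  0.1049]  turn(rad about tool z) -0.001 rows>= 2.5202614401240906
```

```bash
python3 nudge.py '[[-0.004,0.005,0.03,0.02],[0,0,0.03,0],[0,0,0.02,0],[0,0,0.015,0],[0,0,0.01,0],[0,0,0,0]]' 0.08
python3 nudge.py '[[0,0,0,0],[0,0,0,0],[0,0,0,0],[0,0,0,0],[0,0,0,0],[0,0,0,0],[0,0,0,0],[0,0,0,0]]' 0.04 40
python3 nudge.py '[[0,0,-0.02,0],[0,0,-0.03,0],[0,0,-0.03,0],[0,0,-0.03,0],[0,0,0,0],[0,0,0,0]]'
python3 - <<'E'
from h import *
tun(-.07,.145); print(robot.get_obs()['q'])
E
```

```text
time: 37.98
position: [0.5252, 0.2762, 0.0362]
tool_rot: [0.008, 1.0, -0.001, -0.003]
ft_force: [-0.8, 0.1, -0.8]
grip_width: 0.08
grip_force: 0.0
time: 38.65
position: [0.5294, 0.2758, 0.0402]
tool_rot: [0.009, 1.0, 0.0, 0.001]
ft_force: [-1.1, -0.1, 5.3]
grip_width: 0.0598
grip_force: 40.0
time: 39.15
position: [0.5298, 0.276, 0.1507]
tool_rot: [0.009, 1.0, 0.001, 0.002]
ft_force: [0.2, -0.3, -2.4]
grip_width: 0.0595
grip_force: 40.0
tun x -0.07 tool delta [ 0.083  -0.5543  0.0047]  turn(rad about tool z) -1.511 rows>= 13.442405359338565
[ 2.93263489e-01  5.77744688e-01  1.57490542e+00  1.19896184e-04
  9.84880673e-01 -1.25860834e+00]
```

```bash
python3 nudge.py '[[0.0052,-0.0346,0,0],[0.0052,-0.0346,0,0],[0.0052,-0.0346,0,0],[0.0052,-0.0346,0,0],[0.0052,-0.0346,0,0],[0.0052,-0.0346,0,0],[0.0052,-0.0346,0,0],[0.0052,-0.0346,0,0],[0.0052,-0.0346,0,0],[0.0052,-0.0346,0,0],[0.0052,-0.0346,0,0],[0.0052,-0.0346,0,0],[0.0052,-0.0346,0,0],[0.0052,-0.0346,0,0],[0.0052,-0.0346,0,0],[0.0052,-0.0346,0,0],[0,0,0,0.12],[0,0,0,0.12],[0,0,0,0.12],[0,0,0,0.12]]'
python3 nudge.py '[[0,0,0,0.12],[0,0,0,0.12],[0,0,0,0.12],[0,0,0,0.12],[0,0,0,0.12],[0,0,0,0.12],[0,0,0,0.12],[0,0,0,0.12],[0,0,0,0.12],[0,0,0,0.07],[0,0,0,0],[0,0,0,0]]'
python3 - <<'E'
from h import *
tun(-.07,.021); print(robot.get_obs()['grip_width'])
for m in moulds(cams.camera('top')): print('top',m)
E
```

```text
time: 40.82
position: [0.4336, -0.2755, 0.1469]
tool_rot: [0.25, 0.968, 0.001, -0.002]
ft_force: [0.3, 0.0, -1.4]
grip_width: 0.0596
grip_force: 40.0
time: 41.82
position: [0.4342, -0.2754, 0.1476]
tool_rot: [0.734, 0.68, -0.0, -0.002]
ft_force: [-0.5, -0.8, -1.4]
grip_width: 0.0594
grip_force: 40.0
tun x -0.07 tool delta [-0.0014  0.0024  0.1266]  turn(rad about tool z) 0.002 rows>= 3.036098537097955
0.059358823869295814
top ('pink', 0.5013, -0.2468, 62, 21, -2.8)
top ('cream', 0.4289, 0.0256, 61, 60, 89.2)
```

```bash
python3 nudge.py '[[-0.001,0.002,0.03,0],[0,0,0.03,0],[0,0,0.03,0],[0,0,0.02,0],[0,0,0.01,0],[0,0,0.006,0],[0,0,0,0],[0,0,0,0]]'
python3 nudge.py '[[0,0,0,0],[0,0,0,0],[0,0,0,0],[0,0,0,0],[0,0,-0.02,0],[0,0,-0.03,0],[0,0,-0.03,0],[0,0,0,0]]' 0.076
python3 nudge.py '[[0,-0.03,0,0],[0.003,-0.03,0,0],[0,0,0,-0.12],[0,0,0,-0.12],[0,0,0,-0.12],[0,0,0,-0.12],[0,0,0,-0.12],[0,0,0,-0.12],[0,0,0,-0.12],[0,0,0,-0.12],[0,0,0,-0.12],[0,0,0,-0.12],[0,0,0,-0.12],[0,0,0,-0.12],[0,0,0,-0.12],[0,0,0,-0.011],[0,0,0,0]]' 0
python3 - <<'E'
from h import *
tun(-.13,.017,85.5)
E
```

```text
time: 42.53
position: [0.4375, -0.2779, 0.0236]
tool_rot: [0.734, 0.679, 0.0, 0.001]
ft_force: [-0.7, 0.0, -1.0]
grip_width: 0.0593
grip_force: 40.0
time: 43.2
position: [0.4396, -0.2798, 0.1078]
tool_rot: [0.734, 0.679, 0.0, 0.005]
ft_force: [-0.2, -0.6, 0.1]
grip_width: 0.0764
grip_force: 0.0
time: 44.62
position: [0.3774, -0.2697, 0.103]
tool_rot: [0.04, 0.999, 0.0, -0.0]
ft_force: [-0.4, 0.6, 0.0]
grip_width: 0.0004
grip_force: 0.0
tun x -0.13 tool delta [ 0.0008 -0.0024  0.086 ]  turn(rad about tool z) -0.002 rows>= 2.062230451147351
```

```bash
python3 nudge.py '[[0.001,-0.0022,0.03,0],[0,0,0.03,0],[0,0,0.02,0],[0,0,0.0055,0],[0,0,0,0]]'
python3 nudge.py '[[-0.01,0,0,0],[-0.01,0,0,0],[-0.01,0,0,0],[-0.01,0,0,0],[-0.01,0,0,0],[-0.01,0,0,0],[-0.01,0,0,0],[-0.01,0,0,0],[-0.01,0,0,0],[-0.01,0,0,0],[-0.01,0,0,0],[-0.01,0,0,0]]'
python3 nudge.py '[[-0.01,0,0,0],[-0.01,0,0,0],[-0.01,0,0,0],[-0.01,0,0,0],[-0.01,0,0,0],[-0.01,0,0,0],[-0.01,0,0,0],[-0.006,0,0,0],[-0.002,0,0,0],[0,0,0,0],[0,0,0,0]]'
python3 nudge.py '[[0,0,-0.02,0],[0,0,-0.03,0],[0,0,-0.035,0],[0,0,-0.035,0],[0,0,0,0]]' 0.087
python3 - <<'E'
from h import *
t=cams.camera('top')
for m in moulds(t): print('top',m)
go(.4292,.0461,.12,-.8)
E
```

```text
time: 45.03
position: [0.3756, -0.2711, 0.0162]
tool_rot: [0.04, 0.999, 0.001, -0.001]
ft_force: [-0.2, 0.5, 0.3]
grip_width: 0.0008
grip_force: 0.0
time: 46.03
position: [0.4954, -0.2804, 0.0176]
tool_rot: [0.039, 0.999, 0.001, -0.001]
ft_force: [-4.6, 0.8, 3.3]
grip_width: 0.0003
grip_force: 2.0
time: 46.95
position: [0.5745, -0.2872, 0.0174]
tool_rot: [0.039, 0.999, -0.0, 0.001]
ft_force: [-1.5, 1.3, 0.7]
grip_width: 0.0005
grip_force: 0.7
time: 47.37
position: [0.5794, -0.2908, 0.1454]
tool_rot: [0.039, 0.999, -0.005, 0.008]
ft_force: [0.4, -0.6, 0.1]
grip_width: 0.0262
grip_force: 0.0
top ('cream', 0.429, 0.036, 82, 60, 89.2)
tool delta [0.1747 0.3234 0.0182]  turn(rad about tool z) 1.507 rows>= 8.825588086358346
```

```bash
python3 nudge.py '[[0.0172,0.0327,0,0],[0.0172,0.0327,0,0],[0.0172,0.0327,0,0],[0.0172,0.0327,0,0],[0.0172,0.0327,0,0],[0.0172,0.0327,0,0],[0.0172,0.0327,0,0],[0.0172,0.0327,0,0],[0.0172,0.0327,0.009,0],[0.0172,0.0327,0.009,0],[0,0,0,0.12],[0,0,0,0.12],[0,0,0,0.12],[0,0,0,0.12],[0,0,0,0.12],[0,0,0,0.12],[0,0,0,0.12],[0,0,0,0.12],[0,0,0,0.12],[0,0,0,0.12]]' 0.087
python3 nudge.py '[[0,0,0,0.12],[0,0,0,0.12],[0,0,0,0.067],[0,0,0,0],[0,0,0,0]]'
python3 - <<'E'
from h import *
c=cams.camera('wrist')
for m in moulds(c): print('wrist',m) if m[4]>3 else 0
t=cams.camera('top'); view(t,(330,170,420,310),3,'pics/t5.png')
for m in moulds(t): print('top',m)
go(.4292,.0465,.006,-.8)
E
```

```text
time: 49.08
position: [0.428, 0.0522, 0.1188]
tool_rot: [0.599, 0.801, 0.0, 0.0]
ft_force: [0.1, 0.1, 0.5]
grip_width: 0.087
grip_force: 0.0
time: 49.5
position: [0.4277, 0.0522, 0.119]
tool_rot: [0.711, 0.703, 0.0, -0.0]
ft_force: [0.5, -0.9, -0.3]
grip_width: 0.087
grip_force: 0.0
wrist ('cream', 0.6095, 0.0179, 9, 6, 9.5)
wrist ('cream', 0.5853, 0.0289, 13, 12, 11.7)
wrist ('cream', 0.5783, 0.0602, 11, 7, 24.0)
wrist ('cream', 0.4296, 0.0449, 108, 68, 87.0)
wrist ('cream', 0.4336, 0.1287, 8, 5, 76.6)
wrist ('cream', 0.5593, 0.155, 7, 4, -17.4)
wrist ('cream', 0.494, 0.1549, 14, 5, -62.2)
wrist ('cream', 0.5718, 0.1562, 10, 6, 62.0)
wrist ('cream', 0.5782, 0.1647, 11, 10, -68.2)
wrist ('cream', 0.5158, 0.1856, 122, 4, -1.5)
wrist ('cream', 0.4229, 0.1805, 16, 10, 66.7)
top ('cream', 0.4288, 0.0206, 60, 51, -0.8)
tool delta [-0.0057  0.0016  0.1132]  turn(rad about tool z) 0.001 rows>= 2.7172720939315047
```

View pics/t5.png

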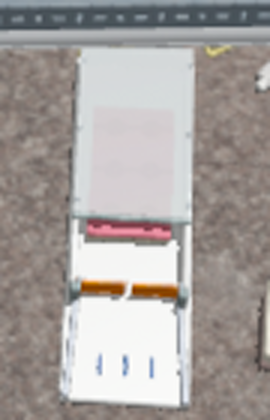

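```bash
python3 nudge.py '[[-0.0055,0.0018,0.03,0],[0,0,0.03,0],[0,0,0.025,0],[0,0,0.015,0],[0,0,0.012,0],[0,0,0,0]]'
python3 nudge.py '[[0,0,0,0],[0,0,0,0],[0,0,0,0],[0,0,0,0],[0,0,0,0],[0,0,0,0],[0,0,0,0],[0,0,0,0]]' 0.04 40
python3 nudge.py '[[0,0,-0.02,0],[0,0,-0.03,0],[0,0,-0.03,0],[0,0,-0.03,0],[0,0,-0.03,0],[0,0,0,0],[0,0,0,0]]'
python3 - <<'E'
from h import *
go(T[0],T[1]+.0485,.15,90)
E
```

```text
time: 50.1
position: [0.4284, 0.0467, 0.0055]
tool_rot: [0.712, 0.702, -0.001, -0.002]
ft_force: [0.6, -0.6, 0.7]
grip_width: 0.0868
grip_force: 0.0
time: 50.77
position: [0.4295, 0.0466, 0.0082]
tool_rot: [0.712, 0.702, 0.0, 0.0]
ft_force: [-1.4, -0.4, 6.4]
grip_width: 0.0595
grip_force: 40.0
time: 51.35
position: [0.4303, 0.0465, 0.149]
tool_rot: [0.712, 0.702, 0.001, 0.002]
ft_force: [-0.1, 0.5, -1.7]
grip_width: 0.0594
grip_force: 40.0
tool delta [ 0.3117  0.0814 -0.0009]  turn(rad about tool z) 1.557 rows>= 7.724448654985902
```

```bash
python3 nudge.py '[[0.0312,0.0081,0,0],[0.0312,0.0081,0,0],[0.0312,0.0081,0,0],[0.0312,0.0081,0,0],[0.0312,0.0081,0,0],[0.0312,0.0081,0,0],[0.0312,0.0081,0,0],[0.0312,0.0081,0,0],[0.0312,0.0081,0,0],[0.0312,0.0081,0,0],[0,0,0,-0.12],[0,0,0,-0.12],[0,0,0,-0.12],[0,0,0,-0.12],[0,0,0,-0.12],[0,0,0,-0.12],[0,0,0,-0.12]]'
python3 nudge.py '[[0,0,0,-0.12],[0,0,0,-0.12],[0,0,0,-0.12],[0,0,0,-0.12],[0,0,0,-0.12],[0,0,0,-0.12],[0,0,0,-0.025],[0,0,0,0],[0,0,0,0]]'
python3 - <<'E'
from h import *
go(T[0],T[1]+.0485,.0405,90); print(robot.get_obs()['grip_width'])
E
```

```text
time: 52.77
position: [0.5131, 0.3567, 0.1444]
tool_rot: [0.361, 0.933, -0.002, -0.002]
ft_force: [0.2, 0.0, -1.5]
grip_width: 0.059
grip_force: 40.0
time: 53.52
position: [0.5139, 0.3571, 0.146]
tool_rot: [0.001, 1.0, -0.001, -0.001]
ft_force: [-1.4, -0.3, -1.5]
grip_width: 0.0596
grip_force: 40.0
tool delta [-2.300e-03  1.000e-04  1.055e-01]  turn(rad about tool z) -0.002 rows>= 2.530553192653377
0.05960927203356359
```

```bash
python3 nudge.py '[[-0.0023,0,0.025,0],[0,0,0.025,0],[0,0,0.025,0],[0,0,0.016,0],[0,0,0.008,0],[0,0,0.0055,0],[0,0,0,0],[0,0,0,0]]'
python3 nudge.py '[[0,0,0,0],[0,0,0,0],[0,0,0,0],[0,0,0,0],[0,0,-0.02,0],[0,0,-0.03,0],[0,0,-0.03,0],[0,0,-0.03,0],[0,0,0,0]]' 0.071
python3 nudge.py '[[0.032,0.009,0,0],[0.032,0.009,0,0],[0.032,0.009,0,0],[0,0,0,0],[0,0,0,0]]' 0.05
python3 - <<'E'
from h import *
go(T[0]-.097,.3845,.0225,90)
c=cams.camera('wrist'); cv2.imwrite('pics/w6.png',c['img'][:,:,::-1])
hsv=cv2.cvtColor(c['img'],cv2.COLOR_RGB2HSV);r=cv2.inRange(hsv,(0,180,100),(4,255,255))|cv2.inRange(hsv,(175,180,100),(179,255,255)); vs,us=np.nonzero(r)
w=np.array([ray(c,u,v,.044)[:2] for u,v in zip(us,vs)]); print('handle',np.median(w,0),w.min(0),w.max(0))
for m in moulds(cams.camera('top'),z=.05,zone=(.4,.65,.15,.45)): print('top',m)
E
```

```text
time: 54.18
position: [0.5175, 0.3577, 0.0436]
tool_rot: [0.0, 1.0, 0.0, 0.001]
ft_force: [-0.0, 0.6, -1.6]
grip_width: 0.0595
grip_force: 40.0
time: 54.93
position: [0.521, 0.3594, 0.1601]
tool_rot: [-0.0, 1.0, 0.003, 0.006]
ft_force: [-0.0, 0.9, -0.1]
grip_width: 0.0711
grip_force: 0.0
time: 55.35
position: [0.419, 0.3847, 0.1531]
tool_rot: [-0.001, 1.0, -0.0, -0.0]
ft_force: [0.4, 0.3, -0.6]
grip_width: 0.0517
grip_force: 0.0
tool delta [-1.000e-04 -1.000e-04  1.306e-01]  turn(rad about tool z) 0.003 rows>= 3.131992774805963
handle [0.42425343 0.38527624] [0.39377114 0.37905978] [0.45891229 0.39120169]
top ('cream', 0.5172, 0.3323, 97, 13, -0.1)
```

View pics/w6.png

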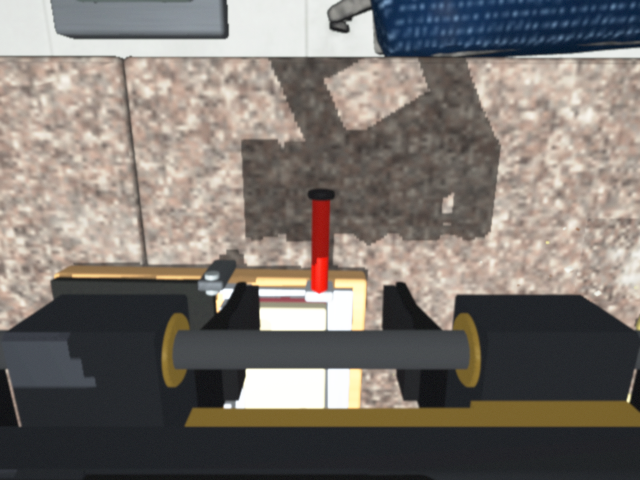

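```bash
python3 nudge.py '[[0,0,0.03,0],[0,0,0.03,0],[0,0,0.03,0],[0,0,0.022,0],[0,0,0.012,0],[0,0,0.006,0],[0,0,0,0]]'
python3 nudge.py '[[0,0,0,0],[0,0,0,0],[0,0,0,0],[0,0,0,0],[0,0,0,0],[0,0,0,0],[0,0,0,0],[0,0,0,0]]' 0.004 20
python3 nudge.py '[[0,-0.0004,-0.0075,0],[0,-0.0011,-0.0074,0],[0,-0.0018,-0.0073,0],[0,-0.0026,-0.007,0],[0,-0.0033,-0.0068,0],[0,-0.0039,-0.0063,0],[0,-0.0045,-0.006,0],[0,-0.0051,-0.0055,0],[0,-0.0057,-0.0049,0],[0,-0.0061,-0.0044,0],[0,-0.0065,-0.0037,0],[0,-0.0068,-0.0031,0],[0,-0.0071,-0.0024,0],[0,-0.0074,-0.0016,0],[0,0,0,0]]'
```

```text
time: 56.03
position: [0.4216, 0.384, 0.0219]
tool_rot: [0.0, 1.0, -0.0, -0.001]
ft_force: [0.2, -0.5, 0.5]
grip_width: 0.0499
grip_force: 0.0
time: 56.7
position: [0.4211, 0.3841, 0.0234]
tool_rot: [-0.0, 1.0, -0.0, 0.0]
ft_force: [0.2, -1.9, 2.9]
grip_width: 0.0112
grip_force: 20.0
time: 57.95
position: [0.4201, 0.3222, 0.0997]
tool_rot: [0.0, 1.0, 0.001, 0.0]
ft_force: [-5.1, 2.8, 11.4]
grip_width: 0.0112
grip_force: 20.0
```

```bash
python3 nudge.py '[[0,-0.0074,-0.0009,0],[0,-0.0075,-0.0002,0],[0,-0.0075,0.0006,0],[0,-0.0073,0.0014,0],[0,-0.0072,0.002,0],[0,-0.007,0.0028,0],[0,-0.0067,0.0035,0],[0,-0.0062,0.0041,0],[0,0,0,0],[0,0,0,0],[0,0,0,0],[0,0,0,0],[0,0,0,0],[0,0,0,0],[0,0,0,0]]'
python3 nudge.py '[[0,0.0062,-0.0041,0],[0,0.0067,-0.0035,0],[0,0.007,-0.0028,0],[0,0.0072,-0.002,0],[0,0.0073,-0.0014,0],[0,0.0075,-0.0006,0],[0,0.0075,0.0002,0],[0,0.0074,0.0009,0],[0,0.0074,0.0016,0],[0,0,0,0]]'
python3 - <<'E'
from h import *
for m in moulds(cams.camera('top'),z=.05,zone=(.4,.65,.15,.4)): print('top',m)
E
```

```text
time: 59.2
position: [0.4194, 0.2646, 0.0833]
tool_rot: [-0.001, 1.0, -0.001, -0.002]
ft_force: [-4.6, -0.7, 0.6]
grip_width: 0.0112
grip_force: 20.0
time: 60.03
position: [0.422, 0.3314, 0.0952]
tool_rot: [-0.001, 1.0, 0.001, 0.001]
ft_force: [-2.2, 0.9, 3.4]
grip_width: 0.0115
grip_force: 20.0
top ('pink', 0.5161, 0.2602, 97, 63, -0.7)
```

```bash
python3 nudge.py '[[0,0.0071,0.0024,0],[0,0.0068,0.0031,0],[0,0.0065,0.0037,0],[0,0.0061,0.0044,0],[0,0.0057,0.0049,0],[0,0.0051,0.0055,0],[0,0.0045,0.006,0],[0,0.0039,0.0063,0],[0,0.0033,0.0068,0],[0,0.0026,0.007,0],[0,0.0018,0.0073,0],[0,0.0011,0.0074,0],[0,0.0004,0.0065,0],[0,0,0,0]]'
python3 nudge.py '[[0,0,0,0],[0,0,0,0],[0,0,0,0],[0,0,0,0],[0,0,-0.02,0],[0,0,-0.03,0],[0,0,-0.035,0],[0,0,-0.035,0],[0,0,0,0]]' 0.05
python3 - <<'E'
from h import *
for m in moulds(cams.camera('top'),z=.05,zone=(.4,.65,.15,.4)): print('top',m)
c=cams.camera('wrist')
hsv=cv2.cvtColor(c['img'],cv2.COLOR_RGB2HSV);r=cv2.inRange(hsv,(0,180,100),(4,255,255))|cv2.inRange(hsv,(175,180,100),(179,255,255)); vs,us=np.nonzero(r)
w=np.array([ray(c,u,v,.044)[:2] for u,v in zip(us,vs)]); print('handle',np.median(w,0),w.min(0),w.max(0))
go(.516,.266,.15,90)
E
```

```text
time: 61.25
position: [0.4223, 0.3841, 0.0245]
tool_rot: [-0.0, 1.0, -0.0, 0.001]
ft_force: [4.4, -5.4, 7.0]
grip_width: 0.0112
grip_force: 20.0
time: 62.0
position: [0.4239, 0.387, 0.15]
tool_rot: [-0.0, 1.0, 0.003, 0.005]
ft_force: [1.2, 0.4, 0.7]
grip_width: 0.049
grip_force: 0.0
top ('pink', 0.5142, 0.2603, 101, 63, -0.8)
handle [0.42313043 0.38509859] [0.39313115 0.37896942] [0.45799854 0.39051555]
tool delta [-0.0948 -0.1191 -0.0047]  turn(rad about tool z) 0.001 rows>= 3.6516480555171302
```

```bash
python3 nudge.py '[[-0.023,-0.0305,0,0],[-0.023,-0.0305,0,0],[-0.023,-0.0305,0,0],[-0.023,-0.0305,0,0],[0,0,0,0],[0,0,0,0]]' 0.08
python3 - <<'E'
from h import *
c=cams.camera('wrist')
for m in moulds(c,z=.05,zone=(.4,.65,.15,.4)): print(m) if m[3]>40 else 0
go(.514,.263,.037,90)
E
```

```text
time: 62.6
position: [0.5129, 0.2604, 0.1419]
tool_rot: [0.002, 1.0, -0.0, -0.002]
ft_force: [-1.7, 1.0, 0.2]
grip_width: 0.0774
grip_force: 0.0
('pink', 0.5159, 0.2621, 100, 61, -1.2)
('cream', 0.5377, 0.3046, 42, 6, -0.6)
tool delta [-0.0028  0.0015  0.105 ]  turn(rad about tool z) -0.002 rows>= 2.519997859995738
```

```bash
python3 nudge.py '[[-0.003,0.0015,0.03,0.02],[0,0,0.03,0],[0,0,0.02,0],[0,0,0.015,0],[0,0,0.01,0],[0,0,0,0]]' 0.08
python3 nudge.py '[[0,0,0,0],[0,0,0,0],[0,0,0,0],[0,0,0,0],[0,0,0,0],[0,0,0,0],[0,0,0,0],[0,0,0,0]]' 0.04 40
python3 nudge.py '[[0,0,-0.02,0],[0,0,-0.03,0],[0,0,-0.03,0],[0,0,-0.03,0],[0,0,0,0],[0,0,0,0]]'
python3 - <<'E'
from h import *
tun(-.07,.145)
E
```

```text
time: 63.15
position: [0.5127, 0.2645, 0.0363]
tool_rot: [0.009, 1.0, -0.001, -0.003]
ft_force: [-0.6, -0.1, -0.0]
grip_width: 0.0802
grip_force: 0.0
time: 63.82
position: [0.5166, 0.2639, 0.0402]
tool_rot: [0.01, 1.0, 0.0, 0.001]
ft_force: [-0.4, -0.5, 5.9]
grip_width: 0.0596
grip_force: 40.0
time: 64.32
position: [0.5171, 0.2643, 0.1507]
tool_rot: [0.01, 1.0, 0.001, 0.002]
ft_force: [-0.1, 0.1, -1.9]
grip_width: 0.0592
grip_force: 40.0
tun x -0.07 tool delta [ 0.0701 -0.5425  0.0046]  turn(rad about tool z) -1.512 rows>= 13.118317893699807
```

```bash
python3 nudge.py '[[0.0043,-0.034,0,0],[0.0043,-0.034,0,0],[0.0043,-0.034,0,0],[0.0043,-0.034,0,0],[0.0043,-0.034,0,0],[0.0043,-0.034,0,0],[0.0043,-0.034,0,0],[0.0043,-0.034,0,0],[0.0043,-0.034,0,0],[0.0043,-0.034,0,0],[0.0043,-0.034,0,0],[0.0043,-0.034,0,0],[0.0043,-0.034,0,0],[0.0043,-0.034,0,0],[0.0043,-0.034,0,0],[0.0043,-0.034,0,0],[0,0,0,0.12],[0,0,0,0.12],[0,0,0,0.12],[0,0,0,0.12]]'
python3 nudge.py '[[0,0,0,0.12],[0,0,0,0.12],[0,0,0,0.12],[0,0,0,0.12],[0,0,0,0.12],[0,0,0,0.12],[0,0,0,0.12],[0,0,0,0.12],[0,0,0,0.12],[0,0,0,0.07],[0,0,0,0],[0,0,0,0]]'
python3 - <<'E'
from h import *
tun(-.07,.021); print(robot.get_obs()['grip_width'])
E
```

```text
time: 65.98
position: [0.435, -0.2779, 0.1469]
tool_rot: [0.251, 0.968, 0.001, -0.002]
ft_force: [-0.5, 0.2, -1.2]
grip_width: 0.0595
grip_force: 40.0
time: 66.98
position: [0.4356, -0.2778, 0.1475]
tool_rot: [0.734, 0.679, -0.0, -0.002]
ft_force: [0.2, -0.2, -1.9]
grip_width: 0.0597
grip_force: 40.0
tun x -0.07 tool delta [0.0008 0.0009 0.1265]  turn(rad about tool z) 0.001 rows>= 3.0347576544878256
0.05973172677995229
```

```bash
python3 nudge.py '[[0.001,0,0.03,0],[0,0,0.03,0],[0,0,0.03,0],[0,0,0.02,0],[0,0,0.01,0],[0,0,0.006,0],[0,0,0,0],[0,0,0,0]]'
python3 nudge.py '[[0,0,0,0],[0,0,0,0],[0,0,0,0],[0,0,0,0],[0,0,-0.02,0],[0,0,-0.03,0],[0,0,-0.03,0],[0,0,0,0]]' 0.076
python3 nudge.py '[[0,-0.03,0,0],[0.003,-0.03,0,0],[0,0,0,-0.12],[0,0,0,-0.12],[0,0,0,-0.12],[0,0,0,-0.12],[0,0,0,-0.12],[0,0,0,-0.12],[0,0,0,-0.12],[0,0,0,-0.12],[0,0,0,-0.12],[0,0,0,-0.12],[0,0,0,-0.12],[0,0,0,-0.12],[0,0,0,-0.12],[0,0,0,-0.011],[0,0,0,0]]' 0
python3 - <<'E'
from h import *
tun(-.13,.017,85.5)
E
```

```text
time: 67.65
position: [0.437, -0.278, 0.0235]
tool_rot: [0.734, 0.679, 0.0, 0.001]
ft_force: [0.4, -0.0, -1.7]
grip_width: 0.0594
grip_force: 40.0
time: 68.32
position: [0.4392, -0.28, 0.1078]
tool_rot: [0.734, 0.679, 0.0, 0.005]
ft_force: [-0.0, -0.3, -0.2]
grip_width: 0.0759
grip_force: 0.0
time: 69.73
position: [0.3769, -0.2698, 0.1029]
tool_rot: [0.041, 0.999, 0.0, -0.0]
ft_force: [-0.1, 0.4, 0.6]
grip_width: 0.0009
grip_force: 0.0
tun x -0.13 tool delta [ 0.0003 -0.0022  0.0859]  turn(rad about tool z) -0.003 rows>= 2.0618469311459267
```

```bash
python3 nudge.py '[[0,-0.0022,0.03,0],[0,0,0.03,0],[0,0,0.02,0],[0,0,0.0055,0],[0,0,0,0]]'
python3 nudge.py '[[-0.01,0,0,0],[-0.01,0,0,0],[-0.01,0,0,0],[-0.01,0,0,0],[-0.01,0,0,0],[-0.01,0,0,0],[-0.01,0,0,0],[-0.01,0,0,0],[-0.01,0,0,0],[-0.01,0,0,0],[-0.01,0,0,0],[-0.01,0,0,0]]'
python3 nudge.py '[[-0.01,0,0,0],[-0.01,0,0,0],[-0.01,0,0,0],[-0.01,0,0,0],[-0.01,0,0,0],[-0.01,0,0,0],[-0.01,0,0,0],[-0.006,0,0,0],[-0.002,0,0,0],[0,0,0,0],[0,0,0,0]]'
python3 nudge.py '[[0,0,-0.02,0],[0,0,-0.03,0],[0,0,-0.035,0],[0,0,-0.035,0],[0,0,0,0]]'
python3 nudge.py '[[0.02,0.033,0,0],[0.02,0.033,0,0],[0.02,0.033,0,0],[0.02,0.033,0,0],[0.02,0.033,0,0],[0.02,0.033,0,0],[0.02,0.033,0,0],[0,0,0,0],[0,0,0,0]]'
python3 - <<'E'
from h import *
t=cams.camera('top'); hsv=cv2.cvtColor(t['img'],cv2.COLOR_RGB2HSV)
m=cv2.inRange(hsv,(3,150,100),(20,255,255)); vs,us=np.nonzero(m[225:300,345:405])
w=np.array([ray(t,u+345,v+225,.045)[:2] for u,v in zip(us,vs)]); print('orange',w.mean(0),w.min(0),w.max(0),len(w),np.polyfit(w[:,1],w[:,0],1))
for z in (.032,): print(moulds(t,z,zone=(.45,.7,-.4,-.2)))
b=cv2.imread('pics/top0.png')[:,:,::-1].astype(int); d=np.abs(t['img'].astype(int)-b).sum(2)>90
r=cv2.morphologyEx(d.astype(np.uint8),cv2.MORPH_OPEN,np.ones((3,3))); n,l,s,c=cv2.connectedComponentsWithStats(r); print(s[1:][s[1:,4]>25].tolist())
p=cv2.inRange(hsv,(160,10,80),(179,255,255)); vs,us=np.nonzero(p[170:275,350:400]); w=np.array([ray(t,u+350,v+170,.032)[:2]-O for u,v in zip(us,vs)]); print('pinkish tunnel x',(w@D).min(),(w@D).max(),len(w))
E
```

```text
time: 70.15
position: [0.3761, -0.2713, 0.0162]
tool_rot: [0.04, 0.999, 0.001, -0.001]
ft_force: [0.4, 1.2, -0.3]
grip_width: 0.0003
grip_force: 0.0
time: 71.15
position: [0.4961, -0.2808, 0.0176]
tool_rot: [0.039, 0.999, 0.001, -0.001]
ft_force: [-3.7, 0.6, 0.9]
grip_width: 0.0005
grip_force: 1.7
time: 72.07
position: [0.5741, -0.2872, 0.0175]
tool_rot: [0.039, 0.999, 0.0, -0.001]
ft_force: [-4.5, 1.3, 3.6]
grip_width: 0.0005
grip_force: 2.3
time: 72.48
position: [0.5806, -0.2912, 0.1455]
tool_rot: [0.039, 0.999, -0.005, 0.008]
ft_force: [0.2, 0.0, 0.7]
grip_width: 0.0004
grip_force: 0.0
time: 73.23
position: [0.4532, -0.0446, 0.1377]
tool_rot: [0.038, 0.999, -0.0, 0.001]
ft_force: [0.4, -1.5, 0.1]
grip_width: 0.0004
grip_force: 0.0
orange [ 0.50823853 -0.28332498] [ 0.4994651  -0.33636741] [ 0.51656105 -0.22845253] 92 [0.09076439 0.53395435]
[('pink', 0.5936, -0.2897, 93, 20, 85.3)]
[[205, 171, 10, 3, 30], [193, 175, 58, 11, 251], [243, 188, 17, 15, 211], [189, 191, 143, 95, 6641], [193, 223, 8, 6, 39], [360, 243, 27, 9, 139], [256, 282, 75, 47, 1931], [103, 289, 16, 8, 84], [189, 288, 34, 43, 1297], [221, 288, 19, 42, 670], [6, 290, 103, 42, 2492], [113, 295, 35, 36, 727], [20, 331, 113, 67, 4124], [157, 334, 129, 146, 8569], [276, 354, 53, 85, 1134], [101, 380, 8, 9, 44], [159, 397, 39, 35, 706], [298, 402, 14, 16, 126], [122, 409, 10, 10, 65], [258, 410, 32, 40, 825], [131, 420, 6, 8, 39], [120, 423, 7, 5, 27], [293, 441, 20, 17, 188]]
pinkish tunnel x 0.07701247914210527 0.31364022172439465 246
```

```bash
python3 - <<'E'
from h import *
t=cams.camera('top');hsv=cv2.cvtColor(t['img'],cv2.COLOR_RGB2HSV)
r=cv2.inRange(hsv,(0,180,100),(4,255,255))|cv2.inRange(hsv,(175,180,100),(179,255,255)); vs,us=np.nonzero(r[275:315,165:200])
w=np.array([ray(t,u+165,v+275,.047)[:2] for u,v in zip(us,vs)]); print('handle',w.mean(0),len(w))
print(robot.hand_in())
E
```

```text
handle [0.42350827 0.38082021] 52
the job is handed in; nothing more can be done
None
```

All four moulds are in the drying tunnel pink face up (two turned over on the board), the flaps are shut behind them, the leaf is back at rest, and the job was handed in at about 73 s; no verdict was returned.

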